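# Load the ear-defender disinfecting rack and set its timer

## Task

Load the disinfecting rack: first hang the large-cupped ear defenders by the headband over the inner part of the bar, between its bend and the collar, then hang the slim pair over the outer part, between the collar and the free end, each straddling the bar with one cup on either side. When both hang there by themselves, slide the timer's grip along its track until it is level with the metal pointer. Do not bump the lamp hood above the bar, and leave the other things on the bench where they are.

Things in the scene. Friction and masses are not known exactly. Their poses are not given: they have to be found in the camera images.
- big: large ear defenders, grey cups, black headband, 162 (x) x 84 (y) x 170 mm tall, about 0.32 kg; stands on its two flat-footed cups, headband arched above; origin midway between the cups on the underside, x from cup to cup, z up (both ways round are alike). Cups 34 x 84 x 92 mm, 70 mm free between their cushions.
- big_crown (a point): middle of the underside of the large pair's crown pad (the face that rests on the bar), 148 mm above its origin. The pad, black, is 48 (x) x 32 (y) x 22 mm thick, its top 170 mm up: grip it across the 32 mm, with the fingertips above the pad's underside.
- slim: slim ear defenders, 136 (x) x 60 (y) x 150 mm tall, about 0.2 kg; stands on its two flat-footed cups, headband arched above; origin midway between the cups on the underside, x from cup to cup, z up (both ways round are alike). Cups 20 x 60 x 70 mm, 72 mm free between their cushions.
- slim_crown (a point): middle of the underside of the slim pair's crown pad, 128 mm above its origin. The pad is 48 (x) x 32 (y) x 22 mm thick, its top 150 mm up.
- rack: fixed rack; origin on the table under the bar, x away from the robot. A level steel bar, 18 mm thick, axis 205 mm up, runs along y at x = 0 from its free end (y = -134 mm) to its bend (y = +160 mm), where it turns back (+x) to an upright. A 30 mm collar sits on it at y = 0 to 10 mm. 20 mm uprights at x = 135, y = -110 and +160 mm, on a foot plate from x = 90 mm on, 12 mm thick.
- bay_in (a point): top of the bar midway along its inner part (rack y = +80 mm), 214 mm up; axes as the rack's. Place for the large pair.
- bay_out (a point): top of the bar midway along its outer part (rack y = -62 mm), 214 mm up; axes as the rack's. Place for the slim pair.
- hood: white lamp hood fixed on the rack, 155 (x) x 310 (y) x 32 mm; origin mid front lower edge, straight above the bar; it reaches back (+x) from there. Underside 366 mm up, from y = -130 to +180 mm of the rack: an upright tool over the bar meets it, so lean the tool some 40 degrees, wrist towards the robot, and come in from the bar's free end.
- timer_box: fixed white timer box, 100 (x) x 200 (y) x 30 mm tall, origin at the centre of its underside; the track runs along its y
- timer_slide (a joint): how far the grip stands along its track, 0 to 0.14 m, growing to the box's +y; it stays where it is left (about 1.5 N to move)
- timer_grip (a point): middle of the top of the slide grip, a black upright bar 60 (x, across the track) x 20 (y) x 38 mm tall, top 69 mm above the table; take it across its 20 mm side
- pointer: small fixed dark steel pointer, 25 x 16 x 12 mm, on top of the timer box beside the track, its tip towards the grip; origin at its tip on the box's top (30 mm up), axes as the timer box's. The grip is level with it when the two have the same y along the box.
- hard_hat: yellow hard hat, 274 mm across, 148 mm tall, origin under its centre; to be left alone
- mug: dark steel mug, 80 mm across, 100 mm tall, origin under its centre; to be left alone
- spanner: steel spanner lying flat, 180 mm long along its x, 8 mm thick, origin under its middle; to be left alone
- driver: screwdriver lying flat, 180 mm long along its x, 26 mm thick, origin under its middle; to be left alone
- cleaner: white bottle, 72 mm across, 200 mm tall, origin under its centre; to be left alone
- socket_tray: dark open tray, 140 x 200 x 40 mm, origin under its centre; to be left alone
- hammer: hammer lying flat, 260 mm long along its x, origin under its middle; to be left alone

How it is judged (in metres and radians):
On the way, in this order (a step that is already met when the one before it is completed fails the run):
1. the large ear defenders hang on the inner part of the bar, let go (x of big_crown in the frame of bay_in between -0.025 and 0.025 m and y of big_crown in the frame of bay_in between -0.055 and 0.055 m and z of big_crown in the frame of bay_in between -0.008 and 0.014 m and angle between big's own z axis and vertical below 0.3 rad and contact force between big and rack above 0.3 N and linear speed of big below 0.05 m/s and contact force between the fingers and big below 0.05 N), for 0.2 s.
2. the slim ear defenders hang on the outer part of the bar, let go, the large pair still hanging (all of step 1 and x of slim_crown in the frame of bay_out between -0.025 and 0.025 m and y of slim_crown in the frame of bay_out between -0.055 and 0.055 m and z of slim_crown in the frame of bay_out between -0.008 and 0.014 m and angle between slim's own z axis and vertical below 0.3 rad and contact force between slim and rack above 0.3 N and linear speed of slim below 0.05 m/s and contact force between the fingers and slim below 0.05 N), for 0.2 s.
3. the timer grip is level with the pointer (y of timer_grip in the frame of pointer between -0.006 and 0.006 m), for 0.2 s.
At the end, for the whole second after the job is handed in: Both pairs rest by the crown pad on the bar, still and let go: large within 55 mm of the inner part's middle, slim within 55 mm of the outer part's, each within 25 mm across the bar and leaning under 0.3 rad; the timer grip within 6 mm of the pointer along the track (all of step 3 and x of big_crown in the frame of bay_in between -0.025 and 0.025 m and y of big_crown in the frame of bay_in between -0.055 and 0.055 m and z of big_crown in the frame of bay_in between -0.008 and 0.014 m and angle between each of big, slim's own z axis and vertical below 0.3 rad and contact force between each of big, slim and rack above 0.3 N and linear speed of each of big, slim below 0.05 m/s and x of slim_crown in the frame of bay_out between -0.025 and 0.025 m and y of slim_crown in the frame of bay_out between -0.055 and 0.055 m and z of slim_crown in the frame of bay_out between -0.008 and 0.014 m); the robot touches nothing.
It fails at once if the lamp hood is bumped (over 5 N) (contact force between hood and anything else above 5 N).
It fails at once if another loose thing on the bench is shifted more than 30 mm (distance of any of hard_hat, mug, spanner, driver, cleaner, socket_tray, hammer from where it was at the start of the episode above 0.03 m).
It also fails if it takes over 69 s, if anything falls off the work surface, if the arm or the gripper's body presses on something with over 40 N, if the wrist force passes 120 N, or if a joint passes its speed limit or range.

## Robot

A 6-joint arm with a two-finger parallel gripper is mounted at the origin on the work surface. World frame = base frame: x ahead of the robot, y to its left, z up, the work surface at z = 0. Lengths are in mm, angles in rad, forces in N, time in s.
With the tool pointing down it reaches from about 300 to 850 mm from the base axis. Payload 5.4 kg.
Tool frame: the origin (TCP) lies between the finger pads; the fingertips stand 25 mm ahead of it and the grasp point (between the pads) lies 6 mm ahead of it; z points along the fingers, y is the line along which they close (so a half turn about z gives the same grasp; the last joint's range is limited). The gripper opens to 85 mm and grips with 20 to 120 N. Pads are 22 mm wide; open, the fingers measure 114 mm over their backs; the gripper's body (76 mm by 85 mm) begins 54 mm behind the grasp point. The pads swing forward as they close: fully open they stand 13 mm farther back than shut.
Start: joints at [0.979, 0.158, 1.597, -0, 1.386, -0.21], TCP at [214.249, 533.577, 256.299] pointing down, gripper open.
Joint ranges: [-2.91, 2.91], [-0.94, 2.29], [0.18, 2.7], [-1.29, 4.43], [0.17, 2.64], [-3, 3]. Speed limits (rad/s): [2.57, 2.57, 3.14, 3.14, 3.14, 3.14].

## Interface

Orientations are given as a 3x3 rotation matrix whose columns are the frame's x, y, z axes.
In Python, from cell import status, eyes, workorder gives the robot as it stands.
- The arm moves only by the shell command python3 -m pendant 'ROWS' [FORCE]. ROWS is JSON, a list of rows, each an object with "hand": the finger opening in m, from 0 to 0.0854; "xyz": the shift along the tool's x, y, z in m, a list of three; "spin": the turn about the tool's z in rad. A call has 1 to 5 rows; each row shifts and turns the commanded pose from where the row before left it, along the tool's axes as they then stand; what a row does not reach is not made up. A row lasts 1/8 s, in which the tool goes at most 62.5 mm and 10.7 degrees, less where a joint would pass 70% of its speed; a pose out of reach is approached as far as the arm can. A call is refused whole if a number of a shift passes 0.0625 or a number of a turn 0.188, either way. A call with a gripper value outside its range is refused whole. The fingers move at their own pace and stop on an object; FORCE is the grip in N (left out, the last holds). Time passes only in rows, so rows that do not move let the fingers close. It gives the time, the measured TCP pose, the force, the opening and the grip force at its end, in the units of the state.
- status.observe(): the state, without advancing time (a new reading comes with each control period).
- eyes.snapshot(name): name is "side" or "top" or "wrist"; returns a dict with "image" (420x560x3 uint8, red, green, blue), "fx", "fy", "cx", "cy" (pixels), "k1" (the pictures are not rectified: a ray, as slopes to the right and down, at radius r is drawn at 1 + k1 r^2 times it, then the intrinsics apply), "pose" (4x4, takes a point from camera to world coordinates); the wrist camera has in their place "T_tool_cam" (4x4, takes a point from camera to tool coordinates, whose origin is the TCP and whose axes are the flange's). Camera axes: x right, y down, z forward; pixel columns grow to the right and rows downward; lengths in mm; the calibration is good to about 2 mm. A picture is of the moment at which its call begins: read the wrist's pose just before it. There is no depth.
- workorder.job_done(): hands the job in; it is judged then, once.
The state is a dict: "time": time; "joints": joint angles; "joint_velocities": joint speeds; "tau": joint torques, N m; "eef_pos": TCP position; "ee_rot": TCP orientation; "contact_force": force on the tool from outside, world axes, zero at the start; "ft_torque": the same for the moment, N m; "grip_width": finger opening in mm; "gripper_force": force on a finger pad.
Only numpy, scipy, OpenCV 4.12 (cv2) and the standard library are available. Lean on these libraries where they do the work, as an engineer would, in place of code of your own. Each camera call takes 0.05 s, during which the arm holds its last target. There are 200 camera calls.

## Working session

There is one attempt and no reset: what is moved stays moved. The work goes in short steps, Python scripts to look and compute and a shell command to move; the robot and the scene stay as the last step left them, time stands still between calls to the robot, and variables do not carry over. Pictures are saved under pics/ and viewed, at most 10 in all, crops included, and the job is handed in when it is done.

```bash
mkdir -p pics; ls
python3 - <<'E'
from cell import status, eyes
import cv2,numpy as np
s=status.observe(); print(s['time'],s['eef_pos'],np.round(s['ee_rot'],3).tolist(),s['grip_width'])
for n in('side','top'):
    d=eyes.snapshot(n); cv2.imwrite(f'pics/{n}0.png',d['image'][:,:,::-1])
    np.savez(f'pics/{n}0.npz',**d)
    print(n,{k:np.round(v,3).tolist() for k,v in d.items() if k!='image'})
E
```

```text
pics
0.0 [213.91729766 533.128178   255.30170959] [[-0.928, 0.373, -0.001], [0.373, 0.928, -0.002], [0.0, -0.002, -1.0]] 85.35254822898268
side {'fx': 467.893, 'fy': 467.893, 'cx': 284.702, 'cy': 209.898, 'k1': -0.093, 'pose': [[0.951, -0.203, 0.234, 198.508], [-0.309, -0.65, 0.694, -930.744], [0.012, -0.732, -0.681, 1159.387], [0.0, 0.0, 0.0, 1.0]]}
top {'fx': 442.082, 'fy': 442.082, 'cx': 281.66, 'cy': 205.939, 'k1': -0.065, 'pose': [[0.001, -0.998, 0.06, 441.83], [-1.0, -0.001, 0.009, 13.999], [-0.009, -0.06, -0.998, 1717.946], [0.0, 0.0, 0.0, 1.0]]}
```

View pics/top0.png

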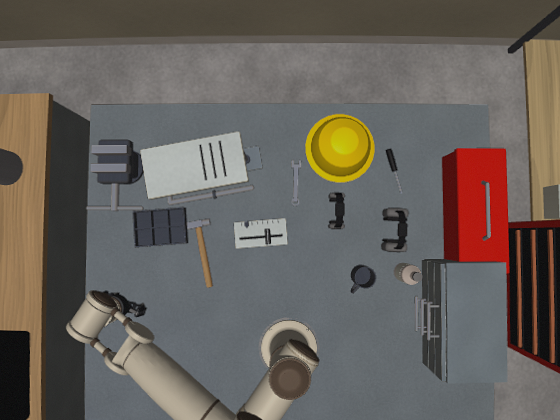

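View pics/side0.png

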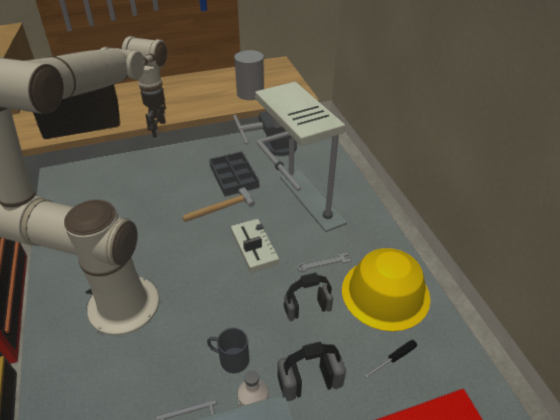

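Top view: slim pair near (337,210), big pair near (395,229), bar from about (253,187) (free end) to (140,205), timer near (260,233). Side view: big at (312,370), slim (310,295), bar ends near (297,185). I'll zoom in for pixel picks.

```bash
cat > h.py <<'E'
import numpy as np, cv2
from cell import status, eyes
def K(d): return np.array([[d['fx'],0,d['cx']],[0,d['fy'],d['cy']],[0,0,1.]]),np.array([float(d['k1']),0,0,0])
def ray(d,uv,T=None):
    T=d['pose'] if T is None else T; k,c=K(d)
    p=cv2.undistortPoints(np.array([[uv]],float),k,c)[0,0]
    v=T[:3,:3]@np.array([*p,1.]); return T[:3,3],v/np.linalg.norm(v)
def onz(d,uv,z,T=None):
    o,v=ray(d,uv,T); return o+v*(z-o[2])/v[2]
def proj(d,P,T=None):
    T=d['pose'] if T is None else T; k,c=K(d); Ti=np.linalg.inv(T)
    return cv2.projectPoints(np.array(P,float).reshape(-1,3),cv2.Rodrigues(Ti[:3,:3])[0],Ti[:3,3],k,c)[0][:,0]
def tri(*rs):
    A=0;b=0
    for o,v in rs:
        M=np.eye(3)-np.outer(v,v);A=A+M;b=b+M@o
    return np.linalg.solve(A,b)
def wrist():
    s=status.observe(); T=np.eye(4);T[:3,:3]=s['ee_rot'];T[:3,3]=s['eef_pos']
    d=eyes.snapshot('wrist'); d=dict(d); d['pose']=T@np.array(d['T_tool_cam']); return d
def load(n): return {k:v for k,v in np.load(n).items()}
E
python3 - <<'E'
import cv2,numpy as np
a=cv2.imread('pics/top0.png')[125:265,225:425]; b=cv2.imread('pics/top0.png')[125:265,70:270]
a=cv2.resize(a,None,fx=4,fy=4,interpolation=cv2.INTER_CUBIC)
cv2.imwrite('pics/ca.png',a)
b=cv2.resize(b,None,fx=4,fy=4,interpolation=cv2.INTER_CUBIC);cv2.imwrite('pics/cb.png',b)
E
```

```text
(no output)
```

View pics/ca.png

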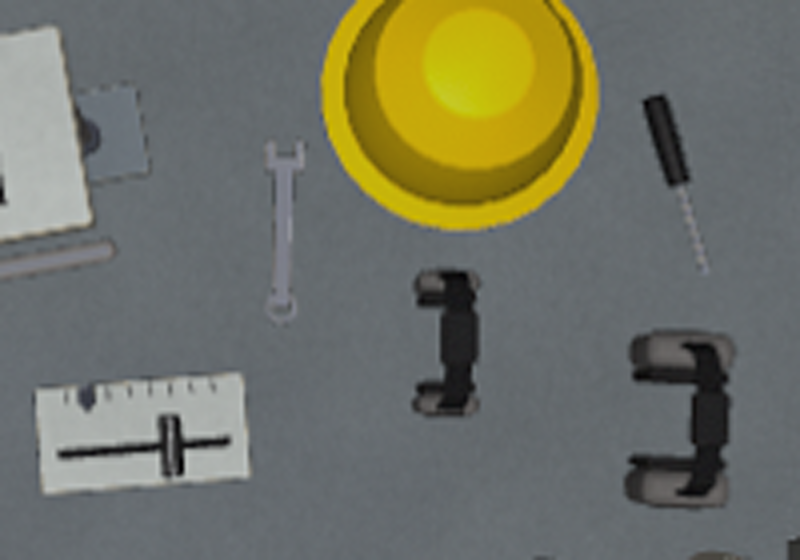

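View pics/cb.png

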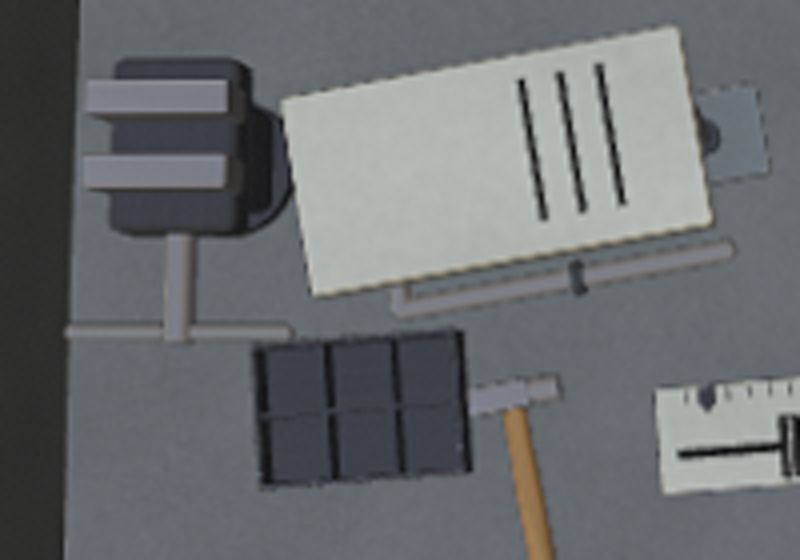

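Crop ca: big pad centre (710,418), cup ends at (686,333)/(678,505); slim pad centre (458,338), cups (446,272)/(444,414); grip (172,444), pointer tip (88,410). Crop cb: bar free end (731,248), bend (400,308), collar (577,277), hood front edge (316,296)–(713,222).

Run:
```python
from h import *
t=load('pics/top0.npz'); s=load('pics/side0.npz')
A=lambda u,v:((u+.5)/4-.5+225,(v+.5)/4-.5+125)
B=lambda u,v:((u+.5)/4-.5+70,(v+.5)/4-.5+125)
P={'big_top':onz(t,A(710,418),170),'bigcupA':onz(t,A(686,333),46),'bigcupB':onz(t,A(678,505),46),
'slim_top':onz(t,A(458,338),150),'slA':onz(t,A(446,272),35),'slB':onz(t,A(444,414),35),
'free':onz(t,B(733,248),205),'bend':onz(t,B(399,309),205),'collar':onz(t,B(577,277),205),
'hoodL':onz(t,B(316,296),398),'hoodR':onz(t,B(713,222),398),
'grip':onz(t,A(172,444),69),'ptr':onz(t,A(88,410),36),'bx1':onz(t,A(37,392),30),'bx2':onz(t,A(243,373),30),'bx3':onz(t,A(250,477),30),'bx4':onz(t,A(43,493),30),
'tray TR':onz(t,B(463,332),40),'tray TL':onz(t,B(253,346),40),'mug':onz(t,(363,276),100),'clean':onz(t,(406,274),100),
'hat':onz(t,(341,146),50)}
for k,v in P.items(): print(k,np.round(v),'side px',np.round(proj(s,v)[0],1))
f,b=P['free'],P['bend'];u=(b-f)/np.linalg.norm(b-f);print('len',np.linalg.norm(b-f),'yaw',np.arctan2(-u[0],u[1]))
for a in('big','sl'):
  pass
d=P['bigcupA']-P['bigcupB'];print('bigyaw',np.arctan2(d[1],d[0]))
d=P['slA']-P['slB'];print('slyaw',np.arctan2(d[1],d[0]))
d=P['bx1']-P['bx2']+P['bx4']-P['bx3'];y=d/np.linalg.norm(d);print('boxyaw',np.arctan2(-y[0],y[1]),'slide',(P['ptr']-P['grip'])@y)
```

```text
big_top [ 454. -395.  170.] side px [312.3 346. ]
bigcupA [ 536. -406.   46.] side px [340.6 366. ]
bigcupB [ 373. -396.   46.] side px [279.8 380.6]
slim_top [ 525. -176.  150.] side px [308.5 276.1]
slA [ 595. -179.   35.] side px [328.9 295.8]
slB [ 459. -176.   35.] side px [285.1 306.6]
free [600. 127. 205.] side px [298.4 187.8]
bend [547. 415. 205.] side px [257.7 140.7]
collar [575. 261. 205.] side px [278.1 164.5]
hoodL [543. 428. 398.] side px [254.2  90.7]
hoodR [599. 127. 398.] side px [300.2 136.6]
grip [431.  81.  69.] side px [252.  239.2]
ptr [463. 162.  36.] side px [255.1 227.2]
bx1 [480. 212.  30.] side px [256.2 217.8]
bx2 [498.  15.  30.] side px [278.2 257.3]
bx3 [399.   8.  30.] side px [248.8 265.9]
bx4 [384. 205.  30.] side px [229.6 224.8]
tray TR [537. 397.  40.] side px [257.5 180.2]
tray TL [523. 600.  40.] side px [240.9 150.6]
mug [ 284. -268.  100.] side px [232.2 336.5]
clean [ 291. -426.  100.] side px [250.7 390.6]
hat [ 772. -197.   50.] side px [386.2 282.8]
len 293.3880077512351 yaw 0.1806224444334255
bigyaw -0.0593542186432743
slyaw -0.020163904654163994
boxyaw 0.08594730129814207 slide 78.34301516544484
```

Run:
```python
import cv2
a=cv2.imread('pics/side0.png')[75:405,220:370]
b=cv2.resize(a[:150],None,fx=4,fy=4,interpolation=cv2.INTER_CUBIC)
c=cv2.imread('pics/side0.png')[260:410,260:360]
import numpy as np
c=cv2.resize(c,None,fx=4,fy=4,interpolation=cv2.INTER_CUBIC)
b=b[:, :400]
cv2.imwrite('pics/cs.png',np.hstack([b,c]))
```

```text
(no output)
```

View pics/cs.png

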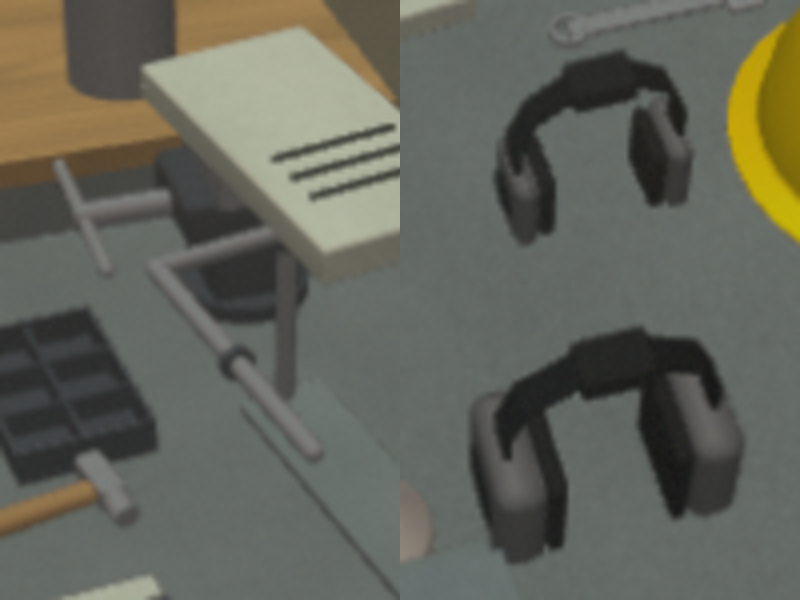

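Side crop agrees with the top-view estimates to a few pixels (free end (299.5,188); big pad top (313,347); slim pad (310,278)). The rows seem to have no lean, so I'll check the pendant's own usage text.

```bash
cat > go.py <<'E'
# python3 go.py x y z [lean yaw-a] : shift to a world target in tool axes (mm), and spin so tool y=(-sin a,cos a)
import sys; from h import *
s=status.observe(); R=np.array(s['ee_rot']); p=np.array(s['eef_pos']); t=np.array([float(v) for v in sys.argv[1:4]])
from scipy.spatial.transform import Rotation as Ro
sp=0
if len(sys.argv)>4:
    a=float(sys.argv[4]); y=np.array([-np.sin(a),np.cos(a),0]); v=R.T@y
    sp=np.arctan2(-v[0],v[1]); sp=(sp+np.pi/2)%np.pi-np.pi/2
    R=R@Ro.from_euler('z',sp).as_matrix()
d=R.T@(t-p); n=int(np.ceil(np.abs(d).max()/62))
print('spin',round(sp,3),'then total',np.round(d/1000,4),'n',n,'each',np.round(d/n/1000,4),'t',s['time'],'j',np.round(s['joints'],2),'pos',np.round(p),'z',np.round(s['ee_rot'][:,2] if hasattr(s['ee_rot'],'shape') else np.array(s['ee_rot'])[:,2],3))
E
python3 go.py 450 -100 300 -0.05
```

```text
spin -0.332 then total [-0.2673 -0.6206 -0.0439] n 11 each [-0.0243 -0.0564 -0.004 ] t 0.1 j [ 0.98  0.16  1.6   0.    1.39 -0.21] pos [214. 533. 255.] z [-0.001 -0.001 -1.   ]
```

```bash
python3 -m pendant '[{"spin":-0.166},{"spin":-0.166},{"xyz":[-0.0243,-0.0564,-0.004]},{"xyz":[-0.0243,-0.0564,-0.004]},{"xyz":[-0.0243,-0.0564,-0.004]}]'
python3 -m pendant '[{"xyz":[-0.0243,-0.0564,-0.004]},{"xyz":[-0.0243,-0.0564,-0.004]},{"xyz":[-0.0243,-0.0564,-0.004]},{"xyz":[-0.0243,-0.0564,-0.004]},{"xyz":[-0.0243,-0.0564,-0.004]}]'
python3 -m pendant '[{"xyz":[-0.0243,-0.0564,-0.004]},{"xyz":[-0.0243,-0.0564,-0.004]},{"xyz":[-0.0243,-0.0564,-0.004]}]'
python3 go.py 850 -100 300 -0.05
```

```text
spin -0.332 then total [-0.6668 -0.6007 -0.0443] n 11 each [-0.0606 -0.0546 -0.004 ] t 0.1 j [ 0.98  0.16  1.6   0.    1.39 -0.21] pos [214. 533. 255.] z [-0.001 -0.001 -1.   ]invalid input at $[0]: expected keys hand, xyz, spin
invalid input at $[0]: expected keys hand, xyz, spin
invalid input at $[0]: expected keys hand, xyz, spin
```

```bash
python3 -m pendant '[{"hand":0.085,"xyz":[0,0,-0.005],"spin":-0.166},{"hand":0.085,"xyz":[0,0,-0.005],"spin":-0.166},{"hand":0.085,"xyz":[-0.0243,-0.0564,-0.003],"spin":0},{"hand":0.085,"xyz":[-0.0243,-0.0564,-0.003],"spin":0},{"hand":0.085,"xyz":[-0.0243,-0.0564,-0.003],"spin":0}]'
python3 -m pendant '[{"hand":0.085,"xyz":[-0.0243,-0.0564,-0.003],"spin":0},{"hand":0.085,"xyz":[-0.0243,-0.0564,-0.003],"spin":0},{"hand":0.085,"xyz":[-0.0243,-0.0564,-0.003],"spin":0},{"hand":0.085,"xyz":[-0.0243,-0.0564,-0.003],"spin":0},{"hand":0.085,"xyz":[-0.0243,-0.0564,-0.003],"spin":0}]'
python3 -m pendant '[{"hand":0.085,"xyz":[-0.0243,-0.0564,-0.003],"spin":0},{"hand":0.085,"xyz":[-0.0243,-0.0564,-0.003],"spin":0},{"hand":0.085,"xyz":[-0.0243,-0.0564,-0.003],"spin":0}]'
python3 go.py 850 -100 300 -0.05
```

```text
time: 0.72
eef_pos: [278.7, 359.2, 274.9]
ee_rot: [[-0.999, 0.049, -0.0], [0.049, 0.999, -0.001], [0.0, -0.001, -1.0]]
contact_force: [1.9, -0.5, 0.2]
grip_width: 84.9
gripper_force: 0.0
time: 1.35
eef_pos: [386.1, 71.4, 290.3]
ee_rot: [[-0.999, 0.05, 0.0], [0.05, 0.999, 0.0], [-0.0, 0.0, -1.0]]
contact_force: [0.7, 0.5, 0.2]
grip_width: 84.9
gripper_force: 0.0
time: 1.72
eef_pos: [450.5, -101.4, 299.1]
ee_rot: [[-0.999, 0.05, 0.0], [0.05, 0.999, 0.0], [-0.0, 0.0, -1.0]]
contact_force: [0.9, 0.1, -0.2]
grip_width: 85.3
gripper_force: 0.0
spin -0.0 then total [-0.3989  0.0214 -0.0008] n 7 each [-0.057   0.0031 -0.0001] t 1.725 j [-0.48 -0.17  1.84  0.    1.47 -2.  ] pos [ 451. -101.  299.] z [ 0.  0. -1.]
```

```bash
python3 -m pendant '[{"hand":0.085,"xyz":[-0.0625,0,0],"spin":0},{"hand":0.085,"xyz":[-0.0625,0,0],"spin":0},{"hand":0.085,"xyz":[-0.0625,0,0],"spin":0},{"hand":0.085,"xyz":[-0.0625,0,0],"spin":0},{"hand":0.085,"xyz":[-0.0625,0,0],"spin":0}]'
python3 -m pendant '[{"hand":0.085,"xyz":[-0.0625,0,0],"spin":0},{"hand":0.085,"xyz":[-0.0625,0,0],"spin":0},{"hand":0.085,"xyz":[-0.0625,0,0],"spin":0},{"hand":0.085,"xyz":[-0.0625,0,0],"spin":0}]'
python3 go.py 850 -100 300 -0.05
```

```text
time: 2.35
eef_pos: [764.1, -114.9, 298.6]
ee_rot: [[-0.999, 0.05, -0.0], [0.05, 0.999, 0.0], [0.0, 0.0, -1.0]]
contact_force: [1.3, -1.4, 1.1]
grip_width: 85.2
gripper_force: 0.0
time: 2.85
eef_pos: [883.9, -113.9, 265.6]
ee_rot: [[-0.996, 0.05, 0.069], [0.05, 0.999, -0.007], [-0.069, -0.004, -0.998]]
contact_force: [-0.4, -0.4, 0.3]
grip_width: 85.2
gripper_force: 0.0
spin 0.0 then total [ 0.0321  0.0121 -0.0367] n 1 each [ 0.0321  0.0121 -0.0367] t 2.85 j [-0.27  1.13  0.19  0.01  1.75 -1.79] pos [ 884. -114.  266.] z [ 0.069 -0.007 -0.998]
```

```bash
python3 -m pendant '[{"hand":0.085,"xyz":[-0.0625,0,0],"spin":0},{"hand":0.085,"xyz":[-0.0625,0,0],"spin":0},{"hand":0.085,"xyz":[-0.0625,0,0],"spin":0},{"hand":0.085,"xyz":[-0.0625,0,0],"spin":0},{"hand":0.085,"xyz":[-0.0625,0,0],"spin":0}]'
python3 go.py 850 -100 300 -0.05
```

```text
time: 3.48
eef_pos: [949.2, -101.3, 256.7]
ee_rot: [[-0.96, 0.052, 0.274], [0.045, 0.998, -0.032], [-0.275, -0.019, -0.961]]
contact_force: [-0.4, -0.5, -0.3]
grip_width: 84.9
gripper_force: 0.0
spin 0.003 then total [ 0.0834 -0.0049 -0.0688] n 2 each [ 0.0417 -0.0025 -0.0344] t 3.475 j [-0.24  1.15  0.19  0.03  1.52 -1.76] pos [ 949. -101.  257.] z [ 0.274 -0.032 -0.961]
```

```bash
python3 -m pendant '[{"hand":0.085,"xyz":[-0.0625,0,0],"spin":0},{"hand":0.085,"xyz":[-0.0625,0,0],"spin":0},{"hand":0.085,"xyz":[-0.0625,0,0],"spin":0},{"hand":0.085,"xyz":[-0.0625,0,0],"spin":0},{"hand":0.085,"xyz":[-0.0625,0,0],"spin":0}]'
python3 go.py 850 -100 300 -0.05
```

```text
time: 4.1
eef_pos: [996.8, -91.2, 302.0]
ee_rot: [[-0.885, 0.056, 0.462], [0.036, 0.998, -0.051], [-0.464, -0.028, -0.886]]
contact_force: [0.7, -0.5, 1.5]
grip_width: 85.1
gripper_force: 0.0
spin 0.008 then total [ 0.1304 -0.0179 -0.0655] n 3 each [ 0.0435 -0.006  -0.0218] t 4.1 j [-0.23  1.13  0.18  0.06  1.35 -1.75] pos [997. -91. 302.] z [ 0.462 -0.051 -0.886]
```

```bash
python3 -m pendant '[{"hand":0.085,"xyz":[0.0625,0,-0.02],"spin":0},{"hand":0.085,"xyz":[0.0625,0,-0.03],"spin":0},{"hand":0.085,"xyz":[0.0625,0,-0.03],"spin":0},{"hand":0.085,"xyz":[0.0625,0,-0.03],"spin":0},{"hand":0.085,"xyz":[0.0625,0,-0.03],"spin":0}]'
python3 go.py 400 430 370; python3 go.py 450 -50 370
```

```text
time: 4.72
eef_pos: [744.2, -79.8, 294.5]
ee_rot: [[-0.885, 0.055, 0.462], [0.036, 0.998, -0.051], [-0.464, -0.028, -0.885]]
contact_force: [-0.2, -0.8, 1.1]
grip_width: 85.0
gripper_force: 0.0
spin 0 then total [ 0.2877  0.4878 -0.2518] n 8 each [ 0.036   0.061  -0.0315] t 4.725 j [-0.3   0.26  1.46  0.11  0.94 -1.87] pos [744. -80. 294.] z [ 0.462 -0.051 -0.885]
spin 0 then total [ 0.2264  0.0115 -0.2044] n 4 each [ 0.0566  0.0029 -0.0511] t 4.725 j [-0.3   0.26  1.46  0.11  0.94 -1.87] pos [744. -80. 294.] z [ 0.462 -0.051 -0.885]
```

```bash
python3 -m pendant '[{"hand":0.085,"xyz":[0.0566,0.003,-0.0511],"spin":0},{"hand":0.085,"xyz":[0.0566,0.003,-0.0511],"spin":0},{"hand":0.085,"xyz":[0.0566,0.003,-0.0511],"spin":0},{"hand":0.085,"xyz":[0.0566,0.003,-0.0511],"spin":0},{"hand":0.085,"xyz":[0.0077,0.0596,-0.006],"spin":0}]'
python3 -m pendant '[{"hand":0.085,"xyz":[0.0077,0.0596,-0.006],"spin":0},{"hand":0.085,"xyz":[0.0077,0.0596,-0.006],"spin":0},{"hand":0.085,"xyz":[0.0077,0.0596,-0.006],"spin":0},{"hand":0.085,"xyz":[0.0077,0.0596,-0.006],"spin":0},{"hand":0.085,"xyz":[0.0077,0.0596,-0.006],"spin":0}]'
python3 -m pendant '[{"hand":0.085,"xyz":[0.0077,0.0596,-0.006],"spin":0},{"hand":0.085,"xyz":[0.0077,0.0596,-0.006],"spin":0}]'
python3 go.py 640 729 370; python3 go.py 730 830 370
```

```text
time: 5.35
eef_pos: [497.7, 0.5, 359.7]
ee_rot: [[-0.882, 0.067, 0.467], [0.045, 0.997, -0.058], [-0.469, -0.03, -0.883]]
contact_force: [2.6, 0.7, 0.3]
grip_width: 85.1
gripper_force: 0.0
time: 5.98
eef_pos: [466.9, 307.6, 358.0]
ee_rot: [[-0.885, 0.054, 0.463], [0.036, 0.998, -0.048], [-0.464, -0.026, -0.885]]
contact_force: [1.1, -0.6, 0.4]
grip_width: 85.0
gripper_force: 0.0
time: 6.22
eef_pos: [454.3, 427.8, 358.1]
ee_rot: [[-0.885, 0.054, 0.462], [0.036, 0.998, -0.047], [-0.464, -0.025, -0.886]]
contact_force: [0.7, -1.9, 0.2]
grip_width: 84.9
gripper_force: 0.0
spin 0 then total [-0.159   0.3104  0.061 ] n 6 each [-0.0265  0.0517  0.0102] t 6.225 j [ 0.72  0.05  1.58 -0.37  1.2  -0.73] pos [454. 428. 358.] z [ 0.462 -0.047 -0.886]
spin 0 then total [-0.2351  0.4161  0.0978] n 7 each [-0.0336  0.0594  0.014 ] t 6.225 j [ 0.72  0.05  1.58 -0.37  1.2  -0.73] pos [454. 428. 358.] z [ 0.462 -0.047 -0.886]
```

```bash
python3 -m pendant '[{"hand":0.085,"xyz":[0.0,0.06,0],"spin":0},{"hand":0.085,"xyz":[0.0,0.06,0],"spin":0},{"hand":0.085,"xyz":[-0.031,0.049,0.015],"spin":0},{"hand":0.085,"xyz":[-0.031,0.049,0.015],"spin":0},{"hand":0.085,"xyz":[-0.031,0.049,0.015],"spin":0}]'
python3 -m pendant '[{"hand":0.085,"xyz":[-0.031,0.049,0.015],"spin":0},{"hand":0.085,"xyz":[-0.031,0.049,0.015],"spin":0},{"hand":0.085,"xyz":[-0.031,0.049,0.015],"spin":0}]'
python3 go.py 640 729 370
```

```text
time: 6.85
eef_pos: [566.2, 678.3, 354.6]
ee_rot: [[-0.886, 0.054, 0.461], [0.036, 0.998, -0.048], [-0.463, -0.026, -0.886]]
contact_force: [0.7, -0.3, 0.5]
grip_width: 84.9
gripper_force: 0.0
time: 7.22
eef_pos: [615.6, 728.2, 318.1]
ee_rot: [[-0.866, 0.022, 0.499], [0.032, 0.999, 0.011], [-0.498, 0.025, -0.867]]
contact_force: [-1.0, 0.8, -0.0]
grip_width: 85.0
gripper_force: 0.0
spin 0 then total [-0.047   0.0027 -0.0328] n 1 each [-0.047   0.0027 -0.0328] t 7.225 j [ 0.85  1.11  0.19 -0.38  1.48 -0.72] pos [616. 728. 318.] z [ 0.499  0.011 -0.867]
```

```bash
python3 -m pendant '[{"hand":0.085,"xyz":[-0.02,0.052,0],"spin":0},{"hand":0.085,"xyz":[-0.02,0.052,0],"spin":0},{"hand":0.085,"xyz":[-0.02,0.052,0],"spin":0},{"hand":0.085,"xyz":[-0.02,0.052,0],"spin":0}]'
python3 go.py 640 729 370
```

```text
time: 7.72
eef_pos: [593.9, 788.6, 332.2]
ee_rot: [[-0.821, -0.042, 0.569], [0.041, 0.99, 0.132], [-0.569, 0.132, -0.812]]
contact_force: [-0.4, -0.1, 0.8]
grip_width: 84.9
gripper_force: 0.0
spin 0 then total [-0.0618 -0.056  -0.0123] n 1 each [-0.0618 -0.056  -0.0123] t 7.725 j [ 0.91  1.12  0.18 -0.39  1.35 -0.67] pos [594. 789. 332.] z [ 0.569  0.132 -0.812]
```

```bash
python3 -m pendant '[{"hand":0.085,"xyz":[0,0,-0.04],"spin":-0.13}]'
cat > path.py <<'E'
# python3 path.py x,y,z x,y,z ... : legs in tool axes, per row
import sys; from h import *
s=status.observe();R=np.array(s['ee_rot']);p=np.array(s['eef_pos'])
print('t',s['time'],'pos',np.round(p,1),'j',np.round(s['joints'],2),'F',np.round(s['contact_force'],1),'w',round(float(s['grip_width']),1));print(np.round(R,3).tolist())
for a in sys.argv[1:]:
    t=np.array([float(v) for v in a.split(',')]);d=R.T@(t-p);n=int(np.ceil(max(np.abs(d).max(),np.linalg.norm(d))/61));p=t
    print(a,'n',n,'each',np.round(d/n/1000,4).tolist())
E
python3 path.py 470,560,370 430,420,370 430,0,340 386,-409,260 442.6,-395.8,178
```

```text
time: 7.85
eef_pos: [571.4, 782.4, 355.9]
ee_rot: [[-0.813, -0.149, 0.563], [-0.095, 0.988, 0.124], [-0.574, 0.047, -0.817]]
contact_force: [-0.6, 0.3, 0.5]
grip_width: 84.9
gripper_force: 0.0
t 7.85 pos [571.4 782.4 355.9] j [ 0.92  1.04  0.26 -0.39  1.36 -0.79] F [-0.6  0.3  0.5] w 84.9
[[-0.813, -0.149, 0.563], [-0.095, 0.988, 0.124], [-0.574, 0.047, -0.817]]
470,560,370 n 5 each [0.0191, -0.0408, -0.0192]
430,420,370 n 3 each [0.0153, -0.0441, -0.0133]
430,0,340 n 7 each [0.0082, -0.0595, -0.0039]
386,-409,260 n 7 each [0.0172, -0.0573, -0.0015]
442.6,-395.8,178 n 2 each [-0.0001, 0.0004, 0.0503]
```

```bash
python3 -m pendant '[{"hand":0.085,"xyz":[0.0191,-0.0408,-0.0192],"spin":0},{"hand":0.085,"xyz":[0.0191,-0.0408,-0.0192],"spin":0},{"hand":0.085,"xyz":[0.0191,-0.0408,-0.0192],"spin":0},{"hand":0.085,"xyz":[0.0191,-0.0408,-0.0192],"spin":0},{"hand":0.085,"xyz":[0.0191,-0.0408,-0.0192],"spin":0}]' >/dev/null
python3 -m pendant '[{"hand":0.085,"xyz":[0.0153,-0.0441,-0.0133],"spin":0},{"hand":0.085,"xyz":[0.0153,-0.0441,-0.0133],"spin":0},{"hand":0.085,"xyz":[0.0153,-0.0441,-0.0133],"spin":0}]'
python3 -m pendant '[{"hand":0.085,"xyz":[0.0082,-0.0595,-0.0039],"spin":0},{"hand":0.085,"xyz":[0.0082,-0.0595,-0.0039],"spin":0},{"hand":0.085,"xyz":[0.0082,-0.0595,-0.0039],"spin":0},{"hand":0.085,"xyz":[0.0082,-0.0595,-0.0039],"spin":0},{"hand":0.085,"xyz":[0.0082,-0.0595,-0.0039],"spin":0}]' >/dev/null
python3 -m pendant '[{"hand":0.085,"xyz":[0.0082,-0.0595,-0.0039],"spin":0},{"hand":0.085,"xyz":[0.0082,-0.0595,-0.0039],"spin":0}]'
python3 path.py 386,-409,260 442.6,-395.8,178
```

```text
time: 8.85
eef_pos: [436.9, 434.1, 375.9]
ee_rot: [[-0.809, -0.147, 0.57], [-0.088, 0.988, 0.131], [-0.582, 0.055, -0.811]]
contact_force: [0.1, -0.3, 0.6]
grip_width: 85.0
gripper_force: 0.0
time: 9.72
eef_pos: [436.4, 13.6, 342.5]
ee_rot: [[-0.807, -0.147, 0.572], [-0.09, 0.988, 0.126], [-0.583, 0.05, -0.811]]
contact_force: [1.0, -1.7, -0.9]
grip_width: 85.2
gripper_force: 0.0
t 9.725 pos [436.4  13.6 342.5] j [-0.53 -0.78  2.26  0.44  1.2  -2.29] F [ 1.  -1.7 -0.9] w 85.2
[[-0.807, -0.147, 0.572], [-0.09, 0.988, 0.126], [-0.583, 0.05, -0.811]]
386,-409,260 n 8 each [0.0159, -0.0518, -0.0019]
442.6,-395.8,178 n 2 each [0.0005, 0.0003, 0.0503]
```

```bash
python3 -m pendant '[{"hand":0.085,"xyz":[0,0,0],"spin":0.185},{"hand":0.085,"xyz":[0,0,0],"spin":0.185},{"hand":0.085,"xyz":[0,0,0],"spin":0.185},{"hand":0.085,"xyz":[0,0,0],"spin":0.185},{"hand":0.085,"xyz":[0,0,0],"spin":0.185}]' >/dev/null
python3 -m pendant '[{"hand":0.085,"xyz":[0,0,0],"spin":0.185},{"hand":0.085,"xyz":[0,0,0],"spin":0.185},{"hand":0.085,"xyz":[0,0,0],"spin":0.185},{"hand":0.085,"xyz":[0,0,0],"spin":0.185},{"hand":0.085,"xyz":[0,0,0],"spin":0.185}]' >/dev/null
python3 -m pendant '[{"hand":0.085,"xyz":[0,0,0],"spin":0.185},{"hand":0.085,"xyz":[0,0,0],"spin":0.185},{"hand":0.085,"xyz":[0,0,0],"spin":0.185},{"hand":0.085,"xyz":[0,0,0],"spin":0.185},{"hand":0.085,"xyz":[0,0,0],"spin":0.185}]' >/dev/null
python3 -m pendant '[{"hand":0.085,"xyz":[0,0,0],"spin":0.18},{"hand":0.085,"xyz":[0,0,0],"spin":0.18}]'
python3 path.py 386,-409,260 442.6,-395.8,178
```

```text
time: 11.85
eef_pos: [436.7, 15.3, 342.1]
ee_rot: [[0.809, 0.147, 0.57], [0.09, -0.988, 0.127], [0.582, -0.051, -0.812]]
contact_force: [-0.8, 0.2, 0.0]
grip_width: 85.1
gripper_force: 0.0
t 11.85 pos [436.7  15.3 342.1] j [-0.52 -0.78  2.26  0.43  1.2   0.86] F [-0.8  0.2  0. ] w 85.1
[[0.809, 0.147, 0.57], [0.09, -0.988, 0.127], [0.582, -0.051, -0.812]]
386,-409,260 n 8 each [-0.0159, 0.052, -0.002]
442.6,-395.8,178 n 2 each [-0.0004, -0.0003, 0.0503]
```

```bash
python3 -m pendant '[{"hand":0.085,"xyz":[-0.0159,0.052,-0.002],"spin":0},{"hand":0.085,"xyz":[-0.0159,0.052,-0.002],"spin":0},{"hand":0.085,"xyz":[-0.0159,0.052,-0.002],"spin":0},{"hand":0.085,"xyz":[-0.0159,0.052,-0.002],"spin":0}]'
python3 -m pendant '[{"hand":0.085,"xyz":[-0.0159,0.052,-0.002],"spin":0},{"hand":0.085,"xyz":[-0.0159,0.052,-0.002],"spin":0},{"hand":0.085,"xyz":[-0.0159,0.052,-0.002],"spin":0},{"hand":0.085,"xyz":[-0.0159,0.052,-0.002],"spin":0},{"hand":0.085,"xyz":[0,0,0],"spin":0}]'
python3 path.py 442.6,-395.8,178
python3 - <<'E'
from h import *
d=wrist(); cv2.imwrite('pics/w1.png',d['image'][:,:,::-1]); np.savez('pics/w1.npz',**d)
for P in [(454,-395,170),(430,-395,170),(478,-397,170)]: print(proj(d,P))
E
```

```text
time: 12.35
eef_pos: [411.7, -199.4, 301.2]
ee_rot: [[0.808, 0.15, 0.569], [0.096, -0.988, 0.124], [0.581, -0.046, -0.813]]
contact_force: [0.3, 0.2, 0.5]
grip_width: 84.6
gripper_force: 0.0
time: 12.98
eef_pos: [386.7, -412.4, 258.2]
ee_rot: [[0.81, 0.148, 0.567], [0.092, -0.988, 0.127], [0.579, -0.051, -0.814]]
contact_force: [-0.2, 0.2, -0.1]
grip_width: 84.9
gripper_force: 0.0
t 12.975 pos [ 386.7 -412.4  258.2] j [-1.34  0.01  1.85  0.64  1.33 -0.08] F [-0.2  0.2 -0.1] w 84.9
[[0.81, 0.148, 0.567], [0.092, -0.988, 0.127], [0.579, -0.051, -0.814]]
442.6,-395.8,178 n 2 each [0.0002, -0.002, 0.0496]
[[277.67422171 203.73538892]]
[[272.91733775 233.68110229]]
[[284.6297745  175.77709523]]
```

View pics/w1.png

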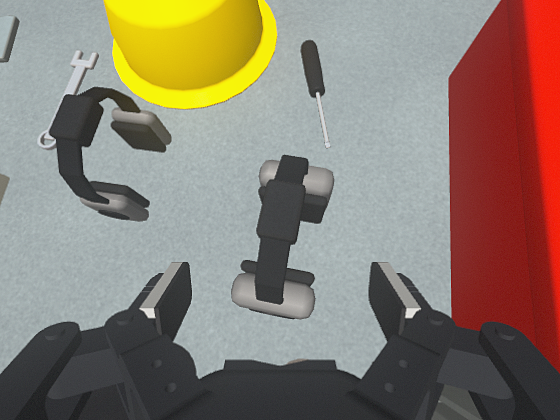

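Wrist view: pad top centre about (282,205), predicted (278,204); fingers straddle it cleanly. Going in.

```bash
python3 -m pendant '[{"hand":0.085,"xyz":[0,-0.001,0.0496],"spin":0},{"hand":0.085,"xyz":[0,-0.001,0.0496],"spin":0},{"hand":0.085,"xyz":[0,0,0],"spin":0}]' 60
python3 -m pendant '[{"hand":0.02,"xyz":[0,0,0],"spin":0},{"hand":0.02,"xyz":[0,0,0],"spin":0},{"hand":0.02,"xyz":[0,0,0],"spin":0},{"hand":0.02,"xyz":[0,0,0],"spin":0},{"hand":0.02,"xyz":[0,0,0],"spin":0}]' 80
```

```text
time: 13.4
eef_pos: [444.2, -390.9, 176.7]
ee_rot: [[0.81, 0.155, 0.565], [0.095, -0.986, 0.134], [0.579, -0.055, -0.814]]
contact_force: [-0.5, 0.6, 0.7]
grip_width: 84.9
gripper_force: 0.0
time: 14.02
eef_pos: [443.7, -396.9, 181.2]
ee_rot: [[0.808, 0.15, 0.57], [0.096, -0.988, 0.124], [0.581, -0.046, -0.812]]
contact_force: [-1.0, -1.4, 6.3]
grip_width: 31.8
gripper_force: 70.6
```

```bash
python3 path.py 444,-397,230 444,-397,356 612,2,356 612,2,264 551,336,264
```

```text
t 14.025 pos [ 443.7 -396.9  181.2] j [-1.22  0.15  1.88  0.69  1.13 -0.1 ] F [-1.  -1.4  6.3] w 31.8
[[0.808, 0.15, 0.57], [0.096, -0.988, 0.124], [0.581, -0.046, -0.812]]
444,-397,230 n 1 each [0.0286, -0.002, -0.0395]
444,-397,356 n 3 each [0.0244, -0.0019, -0.0341]
612,2,356 n 8 each [0.0218, -0.0461, 0.0182]
612,2,264 n 2 each [-0.0267, 0.0021, 0.0374]
551,336,264 n 6 each [-0.0029, -0.0565, 0.0011]
```

```bash
python3 -m pendant '[{"hand":0.02,"xyz":[0.0145,-0.001,-0.02],"spin":0},{"hand":0.02,"xyz":[0.0145,-0.001,-0.02],"spin":0},{"hand":0.02,"xyz":[0.0244,-0.002,-0.0341],"spin":0},{"hand":0.02,"xyz":[0.0244,-0.002,-0.0341],"spin":0},{"hand":0.02,"xyz":[0.0244,-0.002,-0.0341],"spin":0}]' 
python3 -m pendant '[{"hand":0.02,"xyz":[0.0218,-0.0461,0.0182],"spin":0},{"hand":0.02,"xyz":[0.0218,-0.0461,0.0182],"spin":0},{"hand":0.02,"xyz":[0.0218,-0.0461,0.0182],"spin":0},{"hand":0.02,"xyz":[0.0218,-0.0461,0.0182],"spin":0}]' 
python3 -m pendant '[{"hand":0.02,"xyz":[0.0218,-0.0461,0.0182],"spin":0},{"hand":0.02,"xyz":[0.0218,-0.0461,0.0182],"spin":0},{"hand":0.02,"xyz":[0.0218,-0.0461,0.0182],"spin":0},{"hand":0.02,"xyz":[0.0218,-0.0461,0.0182],"spin":0},{"hand":0.02,"xyz":[0,0,0],"spin":0}]' 
python3 path.py 612,2,264 551,336,264
python3 - <<'E'
from h import *
d=eyes.snapshot('side'); np.savez('pics/s2.npz',**d); im=d['image'][:,:,::-1]
cv2.imwrite('pics/s2.png',cv2.resize(im[110:330,200:400],None,fx=2.7,fy=2.7))
E
```

```text
time: 14.65
eef_pos: [443.3, -395.2, 354.4]
ee_rot: [[0.811, 0.151, 0.566], [0.094, -0.987, 0.129], [0.578, -0.052, -0.814]]
contact_force: [-0.0, -1.6, -3.4]
grip_width: 30.2
gripper_force: 77.5
time: 15.15
eef_pos: [527.7, -194.3, 353.5]
ee_rot: [[0.811, 0.151, 0.566], [0.094, -0.987, 0.129], [0.578, -0.051, -0.814]]
contact_force: [0.1, -1.0, -3.8]
grip_width: 29.9
gripper_force: 77.7
time: 15.78
eef_pos: [611.5, 7.9, 353.7]
ee_rot: [[0.811, 0.157, 0.564], [0.099, -0.986, 0.133], [0.577, -0.052, -0.815]]
contact_force: [-1.8, -1.1, -4.2]
grip_width: 29.8
gripper_force: 80.3
t 15.775 pos [611.5   7.9 353.7] j [-0.33 -0.19  1.86  0.38  0.98  0.96] F [-1.8 -1.1 -4.2] w 29.8
[[0.811, 0.157, 0.564], [0.099, -0.986, 0.133], [0.577, -0.052, -0.815]]
612,2,264 n 2 each [-0.0259, 0.0052, 0.0363]
551,336,264 n 6 each [-0.0027, -0.0565, 0.0017]
```

View pics/s2.png

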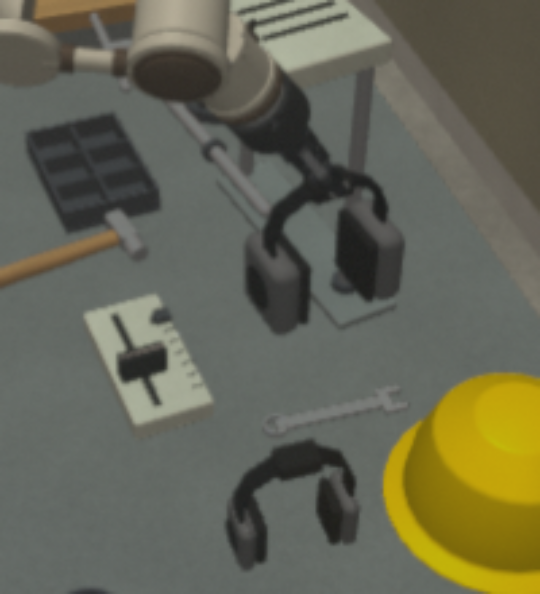

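Side view: big pair hangs in the gripper near (325,180) of the crop, near cup top (270,240), far cup top (372,200). Checking for tilt against prediction.

Run:
```python
from h import *
d=load('pics/s2.npz'); p=np.array([611.5,7.9,353.7]); c=p+[10.8,1,-33.2]
for a in(.15,):
  for tilt in(-.2,0,.2):
    X=np.array([np.cos(a)*np.cos(tilt),np.sin(a)*np.cos(tilt),-np.sin(tilt)]);Z=np.array([np.sin(tilt),0,np.cos(tilt)])
    q=[c+Z*22]+[c+s*64*X-56*Z for s in(-1,1)]+[c+s*64*X-148*Z for s in(-1,1)]
    print(tilt,np.round((proj(d,q)-[200,110])*2.7).tolist())
```

```text
-0.2 [[324.0, 176.0], [281.0, 254.0], [383.0, 203.0], [293.0, 311.0], [391.0, 261.0]]
0 [[328.0, 175.0], [271.0, 249.0], [374.0, 215.0], [268.0, 310.0], [367.0, 276.0]]
0.2 [[332.0, 174.0], [262.0, 241.0], [362.0, 225.0], [244.0, 305.0], [341.0, 288.0]]
```

```bash
python3 -m pendant '[{"hand":0.02,"xyz":[-0.0259,0.0052,0.0363],"spin":0},{"hand":0.02,"xyz":[-0.0259,0.0052,0.0363],"spin":0},{"hand":0.02,"xyz":[0,0,0],"spin":0},{"hand":0.02,"xyz":[0,0,0],"spin":0}]' 
python3 path.py 551,336,264
python3 - <<'E'
from h import *
d=eyes.snapshot('side'); im=d['image'][:,:,::-1]
s=status.observe(); c=np.array(s['eef_pos'])+[10.8,1,-33.2]
print(((proj(d,[c,c+[0,0,-148],[600,127,205],[600,127,214]])-[220,130])*5).round().tolist())
cv2.imwrite('pics/s3.png',cv2.resize(im[130:250,220:370],None,fx=5,fy=5,interpolation=cv2.INTER_CUBIC))
E
```

```text
time: 16.32
eef_pos: [613.7, -3.4, 267.8]
ee_rot: [[0.808, 0.15, 0.57], [0.094, -0.988, 0.127], [0.582, -0.049, -0.812]]
contact_force: [1.1, -0.1, -1.6]
grip_width: 29.7
gripper_force: 80.1
t 16.325 pos [613.7  -3.4 267.8] j [-0.35 -0.12  1.97  0.45  0.81  0.85] F [ 1.1 -0.1 -1.6] w 29.7
[[0.808, 0.15, 0.57], [0.094, -0.988, 0.127], [0.582, -0.049, -0.812]]
551,336,264 n 6 each [-0.0035, -0.0574, 0.0017]
[[506.0, 376.0], [491.0, 550.0], [392.0, 289.0], [392.0, 278.0]]
```

View pics/s3.png

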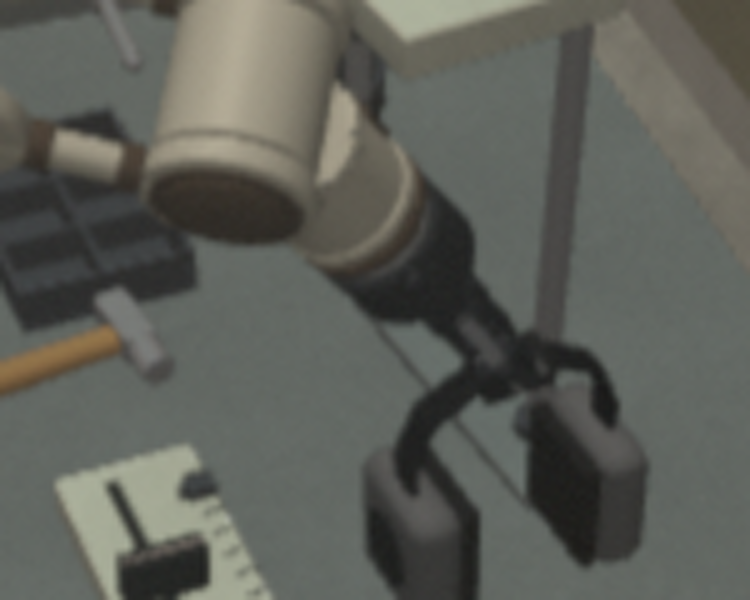

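Pair gripped upright, crown near (510,380) in crop, bar behind the arm; aligned. Moving in along the bar.

```bash
python3 -m pendant '[{"hand":0.02,"xyz":[-0.0021,-0.0344,0.0005],"spin":0},{"hand":0.02,"xyz":[-0.0021,-0.0344,0.0005],"spin":0},{"hand":0.02,"xyz":[-0.0021,-0.0344,0.0005],"spin":0},{"hand":0.02,"xyz":[-0.0021,-0.0344,0.0005],"spin":0},{"hand":0.02,"xyz":[-0.0021,-0.0344,0.0005],"spin":0}]' 
python3 path.py 551,336,264
```

```text
time: 17.0
eef_pos: [580.9, 168.0, 269.8]
ee_rot: [[0.806, 0.151, 0.572], [0.094, -0.987, 0.128], [0.584, -0.05, -0.81]]
contact_force: [0.4, 0.2, -3.6]
grip_width: 29.8
gripper_force: 80.2
t 17.0 pos [580.9 168.  269.8] j [ 0.03 -0.17  2.    0.18  0.7   1.36] F [ 0.4  0.2 -3.6] w 29.8
[[0.806, 0.151, 0.572], [0.094, -0.987, 0.128], [0.584, -0.05, -0.81]]
551,336,264 n 3 each [-0.0039, -0.0567, 0.003]
```

```bash
python3 -m pendant '[{"hand":0.02,"xyz":[-0.0023,-0.034,0.0012],"spin":0},{"hand":0.02,"xyz":[-0.0023,-0.034,0.0012],"spin":0},{"hand":0.02,"xyz":[-0.0023,-0.034,0.0012],"spin":0},{"hand":0.02,"xyz":[-0.0023,-0.034,0.0012],"spin":0},{"hand":0.02,"xyz":[-0.0023,-0.034,0.0012],"spin":0}]' 
python3 -m pendant '[{"hand":0.02,"xyz":[0,0,0],"spin":0},{"hand":0.02,"xyz":[0,0,0],"spin":0}]'
python3 path.py 551,336,250
python3 - <<'E'
from h import *
d=eyes.snapshot('side'); im=d['image'][:,:,::-1]
s=status.observe(); c=np.array(s['eef_pos'])+[10.8,1,-33.2]
print(((proj(d,[c,c+[0,0,-148],[600,127,205],[600,127,214],[561.5,337.5,214]])-[190,60])*4).round().tolist())
cv2.imwrite('pics/s4.png',cv2.resize(im[60:210,190:350],None,fx=4,fy=4,interpolation=cv2.INTER_CUBIC))
E
```

```text
time: 17.62
eef_pos: [549.2, 336.0, 266.6]
ee_rot: [[0.807, 0.151, 0.571], [0.092, -0.987, 0.13], [0.583, -0.052, -0.811]]
contact_force: [1.4, -0.3, -2.2]
grip_width: 29.7
gripper_force: 80.2
time: 17.88
eef_pos: [549.0, 334.4, 265.0]
ee_rot: [[0.808, 0.151, 0.569], [0.094, -0.987, 0.129], [0.582, -0.051, -0.812]]
contact_force: [0.1, -1.0, -3.1]
grip_width: 29.4
gripper_force: 80.4
t 17.875 pos [549.  334.4 265. ] j [ 0.41 -0.02  1.88 -0.17  0.68  1.94] F [ 0.1 -1.  -3.1] w 29.4
[[0.808, 0.151, 0.569], [0.094, -0.987, 0.129], [0.582, -0.051, -0.812]]
551,336,250 n 1 each [-0.0069, -0.0006, 0.0135]
[[310.0, 346.0], [312.0, 480.0], [434.0, 511.0], [434.0, 502.0], [311.0, 361.0]]
```

View pics/s4.png

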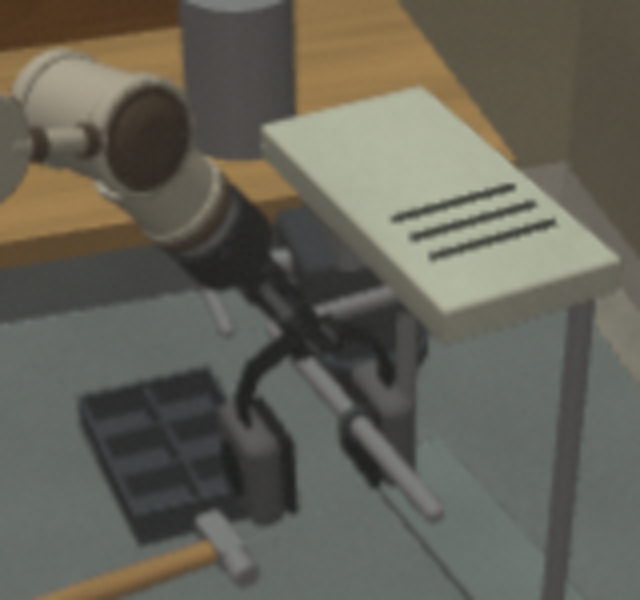

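Pair straddles the bar at the inner part (crown about (305,350)), clear of the hood. Lowering by feel.

```bash
python3 -m pendant '[{"hand":0.02,"xyz":[-0.0022,0.0003,0.0058],"spin":0},{"hand":0.02,"xyz":[-0.0029,0.0003,0.0041],"spin":0},{"hand":0.02,"xyz":[0,0,0],"spin":0}]' 
python3 -m pendant '[{"hand":0.02,"xyz":[-0.0017,0.0002,0.0024],"spin":0},{"hand":0.02,"xyz":[0,0,0],"spin":0}]'
```

```text
time: 18.3
eef_pos: [549.5, 334.0, 250.7]
ee_rot: [[0.811, 0.15, 0.566], [0.095, -0.987, 0.127], [0.578, -0.049, -0.815]]
contact_force: [-0.2, 0.2, -2.8]
grip_width: 29.6
gripper_force: 80.3
time: 18.55
eef_pos: [549.7, 334.5, 248.8]
ee_rot: [[0.81, 0.151, 0.567], [0.095, -0.987, 0.128], [0.579, -0.05, -0.814]]
contact_force: [-0.4, -0.0, -2.9]
grip_width: 29.7
gripper_force: 80.4
```

```bash
python3 -m pendant '[{"hand":0.02,"xyz":[-0.0012,0.0001,0.0024],"spin":0},{"hand":0.02,"xyz":[0,0,0],"spin":0}]' | grep -E "pos|force"
python3 -m pendant '[{"hand":0.02,"xyz":[-0.0012,0.0001,0.0016],"spin":0},{"hand":0.02,"xyz":[0,0,0],"spin":0}]'| grep -E "pos|force"
```

```text
eef_pos: [550.7, 334.9, 247.4]
contact_force: [-0.7, -1.0, -0.5]
gripper_force: 80.7
eef_pos: [551.2, 335.2, 247.1]
contact_force: [-5.2, -0.8, 6.0]
gripper_force: 81.7
```

```bash
python3 -m pendant '[{"hand":0.045,"xyz":[0,0,0],"spin":0},{"hand":0.06,"xyz":[0,0,0],"spin":0},{"hand":0.085,"xyz":[0,0,-0.002],"spin":0},{"hand":0.085,"xyz":[0,0,-0.01],"spin":0}]' 
python3 -m pendant '[{"hand":0.085,"xyz":[0,0,-0.03],"spin":0},{"hand":0.085,"xyz":[0,0,-0.05],"spin":0},{"hand":0.085,"xyz":[0,0,0],"spin":0}]'
python3 path.py 430,250,320 430,0,320
python3 - <<'E'
from h import *
d=eyes.snapshot('side'); im=d['image'][:,:,::-1]
cv2.imwrite('pics/s5.png',cv2.resize(im[60:210,190:350],None,fx=4,fy=4,interpolation=cv2.INTER_CUBIC))
E
```

```text
time: 19.55
eef_pos: [543.0, 332.9, 253.7]
ee_rot: [[0.81, 0.151, 0.567], [0.095, -0.987, 0.127], [0.579, -0.049, -0.814]]
contact_force: [-0.5, -0.1, 0.2]
grip_width: 85.1
gripper_force: 0.0
time: 19.92
eef_pos: [498.3, 323.7, 325.3]
ee_rot: [[0.804, 0.153, 0.574], [0.093, -0.987, 0.132], [0.587, -0.052, -0.808]]
contact_force: [0.6, -0.1, -0.6]
grip_width: 84.9
gripper_force: 0.0
t 19.925 pos [498.3 323.7 325.3] j [ 0.43 -0.21  1.93 -0.17  0.81  1.94] F [ 0.6 -0.1 -0.6] w 84.9
[[0.804, 0.153, 0.574], [0.093, -0.987, 0.132], [0.587, -0.052, -0.808]]
430,250,320 n 2 each [-0.0325, 0.0313, -0.0223]
430,0,320 n 5 each [-0.0047, 0.0493, -0.0066]
```

View pics/s5.png

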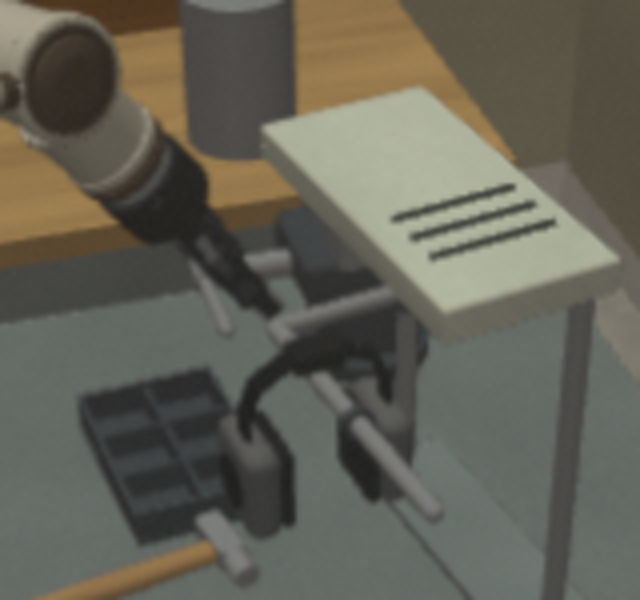

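The big pair hangs level over the inner part (crown ~(305,350), cups either side), and the arm is clear. Now the slim pair.

```bash
python3 -m pendant '[{"hand":0.085,"xyz":[-0.0325,0.0313,-0.0223],"spin":0},{"hand":0.085,"xyz":[-0.0325,0.0313,-0.0223],"spin":0},{"hand":0.085,"xyz":[-0.0047,0.0493,-0.0066],"spin":0},{"hand":0.085,"xyz":[-0.0047,0.0493,-0.0066],"spin":0},{"hand":0.085,"xyz":[-0.0047,0.0493,-0.0066],"spin":0}]' >/dev/null
python3 -m pendant '[{"hand":0.085,"xyz":[-0.0047,0.0493,-0.0066],"spin":0},{"hand":0.085,"xyz":[-0.0047,0.0493,-0.0066],"spin":0},{"hand":0.085,"xyz":[0,0,0],"spin":0}]'
python3 path.py 463,-188.5,234 514,-177,161
```

```text
time: 20.98
eef_pos: [428.9, -5.4, 314.6]
ee_rot: [[0.811, 0.14, 0.567], [0.086, -0.989, 0.122], [0.578, -0.051, -0.814]]
contact_force: [-0.2, 0.5, -0.7]
grip_width: 84.9
gripper_force: 0.0
t 20.975 pos [428.9  -5.4 314.6] j [-0.6  -0.8   2.32  0.47  1.2   0.77] F [-0.2  0.5 -0.7] w 84.9
[[0.811, 0.14, 0.567], [0.086, -0.989, 0.122], [0.578, -0.051, -0.814]]
463,-188.5,234 n 4 each [-0.0087, 0.0475, 0.0156]
514,-177,161 n 2 each [0.0001, -0.0003, 0.0449]
```

```bash
python3 -m pendant '[{"hand":0.085,"xyz":[-0.0087,0.0475,0.0156],"spin":0},{"hand":0.085,"xyz":[-0.0087,0.0475,0.0156],"spin":0},{"hand":0.085,"xyz":[-0.0087,0.0475,0.0156],"spin":0},{"hand":0.085,"xyz":[-0.0087,0.0475,0.0156],"spin":0},{"hand":0.085,"xyz":[0,0,0],"spin":0}]'
python3 path.py 514,-177,161
python3 - <<'E'
from h import *
d=wrist(); im=d['image']; cv2.imwrite('pics/w2.png',im[:,:,::-1])
X=np.array([np.cos(-.02),np.sin(-.02),0]);Y=np.array([-X[1],X[0],0]);c=np.array([525,-176,150.])
print('pred corners',proj(d,[c]+[c+a*24*X+b*16*Y for a,b in((-1,-1),(-1,1),(1,1),(1,-1))]).round().tolist())
u,v=proj(d,c)[0].round().astype(int)
g=im.max(2)
for r in range(v-60,v+70,8):
    m=np.where(g[r,u-70:u+70]<75)[0]; print(r,(m.min()+u-70,m.max()+u-70,len(m)) if len(m) else None)
E
```

```text
time: 21.6
eef_pos: [464.8, -183.6, 231.6]
ee_rot: [[0.812, 0.15, 0.563], [0.09, -0.987, 0.132], [0.576, -0.057, -0.815]]
contact_force: [0.5, 0.4, -0.6]
grip_width: 84.8
gripper_force: 0.0
t 21.6 pos [ 464.8 -183.6  231.6] j [-0.95 -0.32  2.2   0.65  1.09  0.24] F [ 0.5  0.4 -0.6] w 84.8
[[0.812, 0.15, 0.563], [0.09, -0.987, 0.132], [0.576, -0.057, -0.815]]
514,-177,161 n 2 each [-0.0, 0.0024, 0.0431]
pred corners [[290.0, 211.0], [306.0, 246.0], [263.0, 239.0], [274.0, 179.0], [315.0, 185.0]]
151 None
159 None
167 (np.int64(290), np.int64(315), 26)
175 (np.int64(287), np.int64(315), 29)
183 (np.int64(285), np.int64(313), 29)
191 (np.int64(277), np.int64(329), 41)
199 (np.int64(276), np.int64(327), 51)
207 (np.int64(274), np.int64(323), 50)
215 (np.int64(273), np.int64(321), 49)
223 (np.int64(271), np.int64(313), 43)
231 (np.int64(270), np.int64(312), 43)
239 (np.int64(270), np.int64(311), 42)
247 (np.int64(274), np.int64(309), 36)
255 (np.int64(273), np.int64(303), 31)
263 (np.int64(272), np.int64(302), 31)
271 (np.int64(265), np.int64(301), 37)
279 (np.int64(264), np.int64(313), 50)
```

```bash
python3 -m pendant '[{"hand":0.085,"xyz":[0,0.002,0.0431],"spin":0},{"hand":0.085,"xyz":[0,0.002,0.0431],"spin":0},{"hand":0.085,"xyz":[0,0,0],"spin":0}]' 80
python3 -m pendant '[{"hand":0.02,"xyz":[0,0,0],"spin":0},{"hand":0.02,"xyz":[0,0,0],"spin":0},{"hand":0.02,"xyz":[0,0,0],"spin":0},{"hand":0.02,"xyz":[0,0,0],"spin":0},{"hand":0.02,"xyz":[0,0,0],"spin":0}]' 80
```

```text
time: 22.02
eef_pos: [514.2, -172.3, 162.2]
ee_rot: [[0.811, 0.156, 0.563], [0.096, -0.986, 0.135], [0.577, -0.055, -0.815]]
contact_force: [0.5, 0.6, 0.1]
grip_width: 85.0
gripper_force: 0.0
time: 22.65
eef_pos: [515.4, -177.6, 167.2]
ee_rot: [[0.808, 0.15, 0.57], [0.095, -0.987, 0.126], [0.582, -0.047, -0.812]]
contact_force: [-3.8, -0.7, 6.7]
grip_width: 29.7
gripper_force: 74.1
```

```bash
python3 -m pendant '[{"hand":0.05,"xyz":[0,0,0],"spin":0},{"hand":0.05,"xyz":[0,0,0.005],"spin":0},{"hand":0.05,"xyz":[0,0,0],"spin":0}]' 80
python3 -m pendant '[{"hand":0.02,"xyz":[0,0,0],"spin":0},{"hand":0.02,"xyz":[0,0,0],"spin":0},{"hand":0.02,"xyz":[0,0,0],"spin":0},{"hand":0.02,"xyz":[0,0,0],"spin":0}]' 80
python3 path.py 515,-178,300 612,2,300 612,2,264
```

```text
time: 23.02
eef_pos: [517.2, -175.4, 160.2]
ee_rot: [[0.81, 0.151, 0.567], [0.094, -0.987, 0.129], [0.579, -0.051, -0.814]]
contact_force: [-0.7, -0.3, -0.1]
grip_width: 50.0
gripper_force: 0.0
time: 23.52
eef_pos: [517.6, -175.9, 161.1]
ee_rot: [[0.809, 0.151, 0.568], [0.095, -0.987, 0.128], [0.58, -0.049, -0.813]]
contact_force: [0.6, -0.0, 1.1]
grip_width: 31.3
gripper_force: 72.5
t 23.525 pos [ 517.6 -175.9  161.1] j [-0.83 -0.08  2.16  0.72  0.86  0.18] F [ 0.6 -0.   1.1] w 31.3
[[0.809, 0.151, 0.568], [0.095, -0.987, 0.128], [0.58, -0.049, -0.813]]
515,-178,300 n 3 each [0.0261, -0.0017, -0.0382]
612,2,300 n 4 each [0.0239, -0.0408, 0.0195]
612,2,264 n 1 each [-0.0209, 0.0018, 0.0293]
```

```bash
python3 -m pendant '[{"hand":0.02,"xyz":[0.0131,-0.0008,-0.0191],"spin":0},{"hand":0.02,"xyz":[0.0131,-0.0008,-0.0191],"spin":0},{"hand":0.02,"xyz":[0.0261,-0.0017,-0.0382],"spin":0},{"hand":0.02,"xyz":[0.0261,-0.0017,-0.0382],"spin":0}]' 
python3 -m pendant '[{"hand":0.02,"xyz":[0.0239,-0.0408,0.0195],"spin":0},{"hand":0.02,"xyz":[0.0239,-0.0408,0.0195],"spin":0},{"hand":0.02,"xyz":[0.0239,-0.0408,0.0195],"spin":0},{"hand":0.02,"xyz":[0.0239,-0.0408,0.0195],"spin":0},{"hand":0.02,"xyz":[0,0,0],"spin":0}]' 
python3 path.py 615,2,265 579.6,197,265
python3 - <<'E'
from h import *
d=eyes.snapshot('side'); im=d['image']; np.savez('pics/s6.npz',**d)
s=status.observe(); c=np.array(s['eef_pos'])+[7.4,1,-33.1]
a=.15;X=np.array([np.cos(a),np.sin(a),0])
print(proj(d,[c]+[c+k*58*X-[0,0,z] for z in(58,93,128) for k in(-1,1)]).round(1).tolist())
# grey cups vs bench: dump blob stats of dark things around
u,v=proj(d,c-[0,0,60])[0].astype(int)
g=cv2.cvtColor(im,cv2.COLOR_RGB2HSV)[v-45:v+45,u-50:u+50]
for r in range(0,90,6): print(v-45+r,''.join('%x'%(x//16) for x in g[r,::2,2]))
print('u0',u-50)
E
```

```text
time: 24.02
eef_pos: [514.3, -177.4, 299.8]
ee_rot: [[0.811, 0.151, 0.566], [0.094, -0.987, 0.13], [0.578, -0.052, -0.814]]
contact_force: [0.3, -1.1, -0.9]
grip_width: 31.3
gripper_force: 73.5
time: 24.65
eef_pos: [611.8, 6.0, 298.5]
ee_rot: [[0.81, 0.157, 0.564], [0.099, -0.986, 0.132], [0.577, -0.052, -0.815]]
contact_force: [-1.2, -1.0, -2.8]
grip_width: 30.4
gripper_force: 77.1
t 24.65 pos [611.8   6.  298.5] j [-0.34 -0.16  1.93  0.42  0.87  0.9 ] F [-1.2 -1.  -2.8] w 30.4
[[0.81, 0.157, 0.564], [0.099, -0.986, 0.132], [0.577, -0.052, -0.815]]
615,2,265 n 1 each [-0.0171, 0.0062, 0.0286]
579.6,197,265 n 4 each [-0.0024, -0.0495, 0.0015]
[[319.1, 196.5], [300.7, 217.0], [334.5, 205.4], [300.3, 225.4], [333.5, 213.8], [299.9, 233.5], [332.6, 221.9]]
166 33333455555567643332222366666665445666666666667777
172 66652223343333442222222466666664446666666666666667
178 66666222234322222222222225666664446666666666666666
184 66666663243456665552223432246654446666666666666666
190 66666666666656655666663244422222356666666666666666
196 66666666666666556665322221222223452266666666666666
202 66666666666666666322246666777644464126666666666666
208 66666666666666663224566666666522245426666666666666
214 66666666666666642123664666664422122344666666666666
220 66666666666666534454226655666621222333666666666666
226 66666666666666422333225666646766222334666666666666
232 66666666666666652333225666666666666666666666666666
238 96666666666666666534666666666666666666666666666666
244 98766666666666666666666666666666666666666666666666
250 aaaa7666666666666666666666666666666666666666666666
u0 267
```

```bash
python3 -m pendant '[{"hand":0.02,"xyz":[-0.0085,0.0031,0.0143],"spin":0},{"hand":0.02,"xyz":[-0.0085,0.0031,0.0143],"spin":0},{"hand":0.02,"xyz":[0,0,0],"spin":0}]' 
python3 path.py 579.6,197,266
```

```text
time: 25.08
eef_pos: [613.9, -2.7, 262.9]
ee_rot: [[0.813, 0.149, 0.563], [0.092, -0.987, 0.129], [0.575, -0.053, -0.816]]
contact_force: [-0.6, 0.1, -0.5]
grip_width: 30.2
gripper_force: 77.0
t 25.075 pos [613.9  -2.7 262.9] j [-0.35 -0.11  1.97  0.45  0.81  0.85] F [-0.6  0.1 -0.5] w 30.2
[[0.813, 0.149, 0.563], [0.092, -0.987, 0.129], [0.575, -0.053, -0.816]]
579.6,197,266 n 4 each [-0.0019, -0.0506, 0.0009]
```

```bash
python3 -m pendant '[{"hand":0.02,"xyz":[-0.0013,-0.0337,0.0006],"spin":0},{"hand":0.02,"xyz":[-0.0013,-0.0337,0.0006],"spin":0},{"hand":0.02,"xyz":[-0.0013,-0.0337,0.0006],"spin":0},{"hand":0.02,"xyz":[-0.0013,-0.0337,0.0006],"spin":0},{"hand":0.02,"xyz":[-0.0013,-0.0337,0.0006],"spin":0}]' 
python3 -m pendant '[{"hand":0.02,"xyz":[-0.0013,-0.0337,0.0006],"spin":0},{"hand":0.02,"xyz":[0,0,0],"spin":0},{"hand":0.02,"xyz":[0,0,0],"spin":0}]' 
python3 path.py 579.6,197,250 579.6,197,246
```

```text
time: 25.7
eef_pos: [586.3, 164.6, 269.0]
ee_rot: [[0.809, 0.15, 0.568], [0.093, -0.987, 0.128], [0.58, -0.05, -0.813]]
contact_force: [1.2, -0.5, -0.5]
grip_width: 30.5
gripper_force: 77.1
time: 26.08
eef_pos: [580.8, 196.8, 269.2]
ee_rot: [[0.809, 0.151, 0.568], [0.094, -0.987, 0.128], [0.58, -0.05, -0.813]]
contact_force: [0.7, 0.0, -0.8]
grip_width: 30.2
gripper_force: 77.1
t 26.075 pos [580.8 196.8 269.2] j [ 0.1  -0.14  1.98  0.11  0.69  1.47] F [ 0.7  0.  -0.8] w 30.2
[[0.809, 0.151, 0.568], [0.094, -0.987, 0.128], [0.58, -0.05, -0.813]]
579.6,197,250 n 1 each [-0.0121, 0.0005, 0.015]
579.6,197,246 n 1 each [-0.0023, 0.0002, 0.0033]
```

```bash
python3 -m pendant '[{"hand":0.02,"xyz":[-0.006,0.0003,0.0075],"spin":0},{"hand":0.02,"xyz":[-0.006,0.0003,0.0075],"spin":0},{"hand":0.02,"xyz":[0,0,0],"spin":0}]' | grep -E "pos|force"
python3 -m pendant '[{"hand":0.02,"xyz":[-0.0012,0.0001,0.0016],"spin":0},{"hand":0.02,"xyz":[0,0,0],"spin":0}]'| grep -E "pos|force"
python3 -m pendant '[{"hand":0.02,"xyz":[-0.0012,0.0001,0.0016],"spin":0},{"hand":0.02,"xyz":[0,0,0],"spin":0}]'| grep -E "pos|force"
```

```text
eef_pos: [579.1, 196.9, 248.4]
contact_force: [-0.1, 0.8, -1.9]
gripper_force: 77.1
eef_pos: [579.5, 197.5, 247.9]
contact_force: [0.1, 0.2, -1.2]
gripper_force: 77.2
eef_pos: [580.0, 197.7, 247.3]
contact_force: [-2.0, -0.7, 3.8]
gripper_force: 77.7
```

```bash
python3 -m pendant '[{"hand":0.045,"xyz":[0,0,0],"spin":0},{"hand":0.06,"xyz":[0,0,0],"spin":0},{"hand":0.085,"xyz":[0,0,-0.002],"spin":0},{"hand":0.085,"xyz":[0,0,-0.01],"spin":0}]' | grep -E "pos|force"
python3 -m pendant '[{"hand":0.085,"xyz":[0,0,-0.03],"spin":0},{"hand":0.085,"xyz":[0,0,-0.05],"spin":0},{"hand":0.085,"xyz":[0,0,0],"spin":0}]'
python3 path.py 470,150,320 415,79,180
python3 - <<'E'
from h import *
d=eyes.snapshot('side'); im=d['image']; np.savez('pics/s7.npz',**d)
a=.15;X=np.array([np.cos(a),np.sin(a),0])
for n,c,h,z0 in(('slim',np.array([587,198,214]),58,93),('big',np.array([561.5,337.5,214]),64,102)):
    print(n,proj(d,[c]+[c+k*h*X-[0,0,z0] for k in(-1,1)]).round(1).tolist())
g=im.max(2)
for r in range(120,230,5): print(r,''.join('%x'%(x//16) for x in g[r,230:330:2]))
E
```

```text
eef_pos: [572.1, 195.9, 255.2]
contact_force: [0.4, 0.5, -0.2]
gripper_force: 0.0
time: 27.82
eef_pos: [527.8, 185.9, 326.7]
ee_rot: [[0.804, 0.152, 0.575], [0.094, -0.987, 0.129], [0.588, -0.049, -0.808]]
contact_force: [0.5, -0.8, 0.2]
grip_width: 85.0
gripper_force: 0.0
t 27.825 pos [527.8 185.9 326.7] j [ 0.08 -0.35  2.04  0.11  0.83  1.47] F [ 0.5 -0.8  0.2] w 85.0
[[0.804, 0.152, 0.575], [0.094, -0.987, 0.129], [0.588, -0.049, -0.808]]
470,150,320 n 2 each [-0.0269, 0.0135, -0.0162]
415,79,180 n 3 each [-0.0444, 0.0229, 0.0241]
slim [[287.5, 172.9], [271.6, 199.4], [302.2, 189.6]]
big [[267.8, 150.2], [251.7, 178.3], [284.1, 168.6]]
120 555555667534322234444445566aaab98abbba964579aaaaaa
125 555557754344222223344444455668abbb9abbbbbbabaabaaa
130 44544333442222222223333233235667abbbbbbbbbbbbaa997
135 66652222222222222343356776655456669bbba98766666666
140 66666642222222222223433332332344456666666666666666
145 66666666666664224432222222232344346666666666666666
150 66666666666665222233222333323444366666666666666666
155 32222224666222366652222224532444666666666666666666
160 33334432362246666666545322453444666666666666666666
165 33322223552223666666663357544433566666666666666666
170 23333443354454236666663222222222222236666666666666
175 43333322234555422666652222222343667762666666666665
180 22323333223333322666422532223467776552266666666665
185 44433222222333322664226666354565677455377766666664
190 22224777644333332654232366666656633223447777666664
195 55666777776666666642455326666666522223357777776654
200 98887664677666666652333226666666664223367777777754
205 56666666654466666665333226666666666665677777777754
210 66666666666666666666645666666666666666657677777544
215 66666666666666666666666666666666666666666566665344
220 666666666789aa966666666666666666666666666664667666
225 689aaa9aaaaaa8445666666666666666666666666666656777
```

Both pairs hang where predicted (slim cups at (273,198) and (302,193); expected (272,199), (302,190)). Now the timer: refining the slide distance from blobs in the first top picture.

```bash
python3 path.py 470,150,330 430,76,200 430,80,120 430,80,68
python3 - <<'E'
from h import *
d=load('pics/top0.npz'); im=d['image']; hsv=cv2.cvtColor(im,cv2.COLOR_RGB2HSV)
g=hsv[...,2].astype(float)
y=np.array([-np.sin(.086),np.cos(.086),0])
# grip: darkness-weighted; pixel columns in rows 230..243, u 262..274; pointer rows 220..228 u 240..253
for n,(r0,r1,c0,c1),z in(('grip',(229,234,262,274),69),('grip2',(238,244,262,274),69),('ptr',(221,228,241,252),36)):
    w=np.clip(150-g[r0:r1,c0:c1],0,None); rr,cc=np.mgrid[r0:r1,c0:c1]
    uv=((w*cc).sum()/w.sum(),(w*rr).sum()/w.sum()); P=onz(d,uv,z); print(n,np.round(uv,2),P.round(1),'along',(P@y).round(1))
print(g[219:246:1,240:276].astype(int)//16)
E
```

```text
t 27.875 pos [527.5 185.8 323.9] j [ 0.08 -0.35  2.04  0.11  0.83  1.47] F [ 0.5 -0.5 -0.3] w 84.9
[[0.806, 0.152, 0.572], [0.094, -0.987, 0.128], [0.584, -0.049, -0.81]]
470,150,330 n 2 each [-0.0231, 0.0131, -0.0212]
430,76,200 n 3 each [-0.0384, 0.0245, 0.0243]
430,80,120 n 2 each [-0.0232, 0.0, 0.0327]
430,80,68 n 1 each [-0.0304, 0.0026, 0.0421]
grip [267.05 231.  ] [447.9  82.9  69. ] along 44.1
grip2 [267.9  240.44] [412.8  79.6  69. ] along 43.9
ptr [246.09 223.51] [476.4 164.2  36. ] along 122.7
[[ 7  7  7  7  6  7  6  6  7  7  7  7  7  7  6  6  6  6  6  6  5  5  5  5
   6  6  7  7  8  9  9  9  9  9  9  9]
 [ 6  6  6  6  6  6  7  6  6  6  5  6  6  7  7  7  9  9  9  9  9  9  7  9
   9  9 10  9 10 11 11 11  9 10 11 11]
 [ 6  7  7  8  7  6  6  5  5  9  9  8  9  9 10 10 10  8 10 10 10 11  8 10
  11 11 11  7 10 11 11 11  7 10 11 11]
 [10  8 10 10  7  5  5  4  5 10 11  8  9 10 11 11 10  7 10 11 10 11  7 10
  10 11 11  6 10 11 11 11  8  9 10 11]
 [11  8 10 11  7  4  4  4  4 10 11  8  8 10 10 10 11  7 10 11 10 11  8 10
  10 10 11  8 10 10 11 11 10 10 10 11]
 [11  7 10 11  7  4  4  4
[... 1761 characters left out ...]
 2  1 11 11 11 11 11]
 [10  9  9 10 10 10 11 11 11 11 11 11 11 11 11 11 11 11 11 11 11 11 11 11
  11  5  3  6  5  2  0 11 11 11 11 11]
 [11 11 11 11 11 11 11 11 11 11 11 11 11 11 11 11 11 11 11 11 11 11 11 11
  11  6  3  5  5  3  0 11 11 11 11 11]
 [11 11 11 11 11 11 11 11 11 11 11 11 11 11 11 11 11 11 11 11 11 11 11 11
  11  7  3  5  7  3  0 10 11 11 11 11]
 [11 11 11 11 11 11 11 11 11 11 11 11 11 11 11 11 11 11 11 11 11 11 11 11
  11  7  3  3  7  3  4 10 11 11 11 11]
 [11 11 11 11 11 11 11 11 11 11 11 11 11 11 11 11 11 11 11 11 11 11 11 11
  11 10  7  6  9  9  9 11 11 11 11 11]
 [11 11 11 11 11 11 11 11 11 11 11 11 11 11 11 11 11 11 11 11 11 11 11 11
  10 10  9  8  9  9  8  8  8  9  9  9]]
```

```bash
python3 -m pendant '[{"hand":0.085,"xyz":[-0.0231,0.0131,-0.0212],"spin":0},{"hand":0.085,"xyz":[-0.0231,0.0131,-0.0212],"spin":0},{"hand":0.085,"xyz":[-0.0384,0.0245,0.0243],"spin":0},{"hand":0.085,"xyz":[-0.0384,0.0245,0.0243],"spin":0},{"hand":0.085,"xyz":[-0.0384,0.0245,0.0243],"spin":0}]' >/dev/null
python3 -m pendant '[{"hand":0.085,"xyz":[-0.0232,0,0.0327],"spin":0},{"hand":0.085,"xyz":[-0.0232,0,0.0327],"spin":0},{"hand":0.085,"xyz":[0,0,0],"spin":0}]'
python3 path.py 430,80,68
```

```text
time: 28.88
eef_pos: [425.1, 81.0, 112.6]
ee_rot: [[0.815, 0.151, 0.559], [0.093, -0.987, 0.131], [0.572, -0.055, -0.819]]
contact_force: [-0.3, -0.7, -0.1]
grip_width: 85.1
gripper_force: 0.0
t 28.875 pos [425.1  81.  112.6] j [-0.29 -0.51  2.58  0.54  0.59  0.76] F [-0.3 -0.7 -0.1] w 85.1
[[0.815, 0.151, 0.559], [0.093, -0.987, 0.131], [0.572, -0.055, -0.819]]
430,80,68 n 1 each [-0.0216, 0.0042, 0.0392]
```

```bash
python3 -m pendant '[{"hand":0.085,"xyz":[-0.008,0.002,0.022],"spin":0},{"hand":0.085,"xyz":[-0.008,0.002,0.022],"spin":0},{"hand":0.085,"xyz":[0,0,0],"spin":0}]'
python3 path.py 433,81,68
```

```text
time: 29.25
eef_pos: [441.1, 80.5, 71.9]
ee_rot: [[0.811, 0.152, 0.566], [0.094, -0.987, 0.13], [0.578, -0.052, -0.814]]
contact_force: [-0.1, 0.3, 0.6]
grip_width: 84.9
gripper_force: 0.0
t 29.25 pos [441.1  80.5  71.9] j [-0.28 -0.29  2.55  0.74  0.43  0.54] F [-0.1  0.3  0.6] w 84.9
[[0.811, 0.152, 0.566], [0.094, -0.987, 0.13], [0.578, -0.052, -0.814]]
433,81,68 n 1 each [-0.0087, -0.0015, -0.0013]
```

```bash
python3 -m pendant '[{"hand":0.05,"xyz":[-0.007,-0.001,-0.001],"spin":0},{"hand":0.01,"xyz":[0,0,0],"spin":0},{"hand":0.01,"xyz":[0,0,0],"spin":0},{"hand":0.01,"xyz":[0,0,0],"spin":0},{"hand":0.01,"xyz":[0,0,0],"spin":0}]' 30
python3 - <<'E'
from h import *
s=status.observe();R=np.array(s['ee_rot']);print('slide each of 4',(R.T@(78.5*np.array([-.086,.996,0]))/4000).round(4))
E
```

```text
time: 29.88
eef_pos: [435.4, 80.1, 69.7]
ee_rot: [[0.808, 0.151, 0.569], [0.094, -0.987, 0.128], [0.581, -0.05, -0.812]]
contact_force: [-8.0, -0.4, 10.5]
grip_width: 20.9
gripper_force: 29.1
slide each of 4 [ 0.0005 -0.0196  0.0015]
```

```bash
python3 -m pendant '[{"hand":0.01,"xyz":[0.0005,-0.0196,0.0012],"spin":0},{"hand":0.01,"xyz":[0.0005,-0.0196,0.0012],"spin":0},{"hand":0.01,"xyz":[0.0005,-0.0196,0.0012],"spin":0},{"hand":0.01,"xyz":[0.0005,-0.0196,0.0012],"spin":0},{"hand":0.01,"xyz":[0,0,0],"spin":0}]' 30
python3 -m pendant '[{"hand":0.01,"xyz":[0,0,0],"spin":0},{"hand":0.01,"xyz":[0,0,0],"spin":0}]' 
python3 path.py 428.7,158.5,69.7
```

```text
time: 30.5
eef_pos: [428.1, 158.9, 70.3]
ee_rot: [[0.808, 0.151, 0.569], [0.095, -0.987, 0.127], [0.581, -0.049, -0.812]]
contact_force: [19.7, 2.8, -21.1]
grip_width: 20.1
gripper_force: 31.2
time: 30.75
eef_pos: [428.2, 157.9, 70.3]
ee_rot: [[0.808, 0.149, 0.569], [0.093, -0.988, 0.127], [0.581, -0.05, -0.812]]
contact_force: [18.1, 3.3, -20.2]
grip_width: 20.9
gripper_force: 30.7
t 30.75 pos [428.2 157.9  70.3] j [ 0.01 -0.24  2.52  0.46  0.28  1.04] F [ 18.1   3.3 -20.2] w 20.9
[[0.808, 0.149, 0.569], [0.093, -0.988, 0.127], [0.581, -0.05, -0.812]]
428.7,158.5,69.7 n 1 each [0.0001, -0.0005, 0.0008]
```

Slid 78 mm. Release, back off clear, and check with the top camera.

```bash
python3 -m pendant '[{"hand":0.035,"xyz":[0,0,0],"spin":0},{"hand":0.05,"xyz":[0,0,0],"spin":0},{"hand":0.05,"xyz":[0.02,0,-0.03],"spin":0},{"hand":0.05,"xyz":[0.025,0,-0.04],"spin":0},{"hand":0.05,"xyz":[0.03,0,-0.045],"spin":0}]'
python3 path.py 400,-150,260
cat > chk.py <<'E'
from h import *
d=eyes.snapshot('top'); im=d['image']; g=cv2.cvtColor(im,cv2.COLOR_RGB2HSV)[...,2].astype(float); np.savez('pics/t8.npz',**d)
y=np.array([-np.sin(.086),np.cos(.086),0])
print((g[219:246,238:276]//16).astype(int))
for n,(r0,r1,c0,c1),z in(('grip',(229,234,238,260),69),('grip2',(240,244,238,260),69),('ptr',(221,227,241,252),36)):
    w=np.clip(130-g[r0:r1,c0:c1],0,None); rr,cc=np.mgrid[r0:r1,c0:c1]
    P=onz(d,((w*cc).sum()/w.sum(),(w*rr).sum()/w.sum()),z); print(n,P.round(1),'along',(P@y).round(1))
E
python3 chk.py | tail -3
```

```text
time: 31.38
eef_pos: [421.6, 150.7, 207.7]
ee_rot: [[0.81, 0.151, 0.566], [0.095, -0.987, 0.128], [0.578, -0.05, -0.814]]
contact_force: [1.7, 0.0, -0.6]
grip_width: 49.7
gripper_force: 0.0
t 31.375 pos [421.6 150.7 207.7] j [-0.02 -0.65  2.46  0.21  0.74  1.3 ] F [ 1.7  0.  -0.6] w 49.7
[[0.81, 0.151, 0.566], [0.095, -0.987, 0.128], [0.578, -0.05, -0.814]]
400,-150,260 n 6 each [-0.0026, 0.0485, -0.0155]
grip [444.2 155.2  69. ] along 116.5
grip2 [408.5 139.8  69. ] along 104.2
ptr [476.5 163.5  36. ] along 122.0
```

```bash
python3 -m pendant '[{"hand":0.05,"xyz":[-0.0026,0.0485,-0.0155],"spin":0},{"hand":0.05,"xyz":[-0.0026,0.0485,-0.0155],"spin":0},{"hand":0.05,"xyz":[-0.0026,0.0485,-0.0155],"spin":0},{"hand":0.05,"xyz":[-0.0026,0.0485,-0.0155],"spin":0},{"hand":0.05,"xyz":[-0.0026,0.0485,-0.0155],"spin":0}]'
python3 -m pendant '[{"hand":0.05,"xyz":[-0.0026,0.0485,-0.0155],"spin":0},{"hand":0.05,"xyz":[0,0,0],"spin":0}]' >/dev/null
python3 chk.py
```

```text
time: 32.05
eef_pos: [404.5, -101.7, 251.0]
ee_rot: [[0.809, 0.15, 0.569], [0.095, -0.987, 0.126], [0.581, -0.048, -0.813]]
contact_force: [0.4, -0.4, 1.1]
grip_width: 50.3
gripper_force: 0.0
[[ 6  6  7 ...  9  9  9]
 [ 6  6  6 ... 10 11 11]
 [ 5  6  6 ... 10 11 10]
 ...
 [11 11 11 ... 11 11 11]
 [11 11 11 ... 11 11 11]
 [11 11 11 ...  8  9  8]]
grip [444.7 159.4  69. ] along 120.6
grip2 [408.6 156.4  69. ] along 120.7
ptr [476.5 163.5  36. ] along 122.0
```

Run:
```python
from h import *
from cell import workorder
a=load('pics/s7.npz')['image'].astype(int); d=eyes.snapshot('side'); b=d['image'].astype(int)
s=status.observe(); print(s['time'],np.abs(s['joint_velocities']).max())
for n,(r,c) in {'slim near cup':(slice(185,212),slice(266,282)),'slim far':(slice(183,206),slice(294,310)),'big far cup':(slice(160,185),slice(276,290))}.items():
    print(n,np.abs(a[r,c]-b[r,c]).mean().round(1))
print(workorder.job_done())
```

```text
32.4 0.03762123776587156
slim near cup 3.7
slim far 3.1
big far cup 3.1
the job is handed in; nothing more can be done
None
```

I hung the large pair on the inner part of the bar and the slim pair on the outer part. I then slid the timer grip to about 1.4 mm from the pointer (limit 6 mm), touched nothing else that I know of, and handed the job in at 32.4 s; no verdict came back.

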